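# Put the last reagent jar away under the roll-top

## Robot

A 6-joint arm with a two-finger parallel gripper is mounted at the origin on a cart in front of the work surface, level with it; the furniture and walls round the work are solid. World frame = base frame: x ahead of the robot, y to its left, z up, the work surface at z = 0. Lengths are in m, angles in degrees, forces in N, time in s.
With the tool pointing down it reaches from about 0.4 to 0.825 m from the base axis. Payload 7 kg.
Tool frame: the origin (TCP) lies at the very end of the fingers, on their centre line; the grasp point (between the pads) lies 19 mm behind it (r.grasp_offset is the z of the grasp point in the tool frame, in m); z points along the fingers, y is the direction in which the jaws open and shut (so a half turn about z gives the same grasp; the last joint's range is limited). The gripper opens to 88 mm and grips with 3 to 60 N. Pads are 19 mm wide; open, the fingers measure 130 mm over their backs; the gripper's body (78 mm by 193 mm) begins 47 mm behind the grasp point.
Start: joints at [-52.764, 20.546, 0.682, 0, -70.136, -16.507], TCP at [0.239, -0.631, 0.227] pointing down, gripper open.
Joint ranges: [-176.03, 176.03], [-82.01, 121.73], [-58.28, 71.71], [-173.87, 95.51], [-174.79, -0.11], [-173.66, 173.66]. Speed limits (degrees/s): [136.94, 136.94, 172.46, 180, 180, 180].

## Interface

Orientations are given as [roll, pitch, yaw] about the fixed x, y, z axes, in that order (R = Rz(yaw) Ry(pitch) Rx(roll)).
In Python, from plant import r, capture, calibration, order gives the robot as it stands.
- The arm moves only by the tool servo_tool, never from a script. Its arguments are lists of equal length, an entry for each row: "grip": the closure, from -1 (fully open) to 1 (shut), so that 0 is half open; "translation": the shift along the tool's x, y, z in m, a list of three; "turn": the turn about the tool's z in rad. A call has 1 to 10 rows; each row is the pose to reach, as a shift and turn from the pose commanded when the call began, along the tool's axes at that moment; what a row does not reach only later rows make up. A row lasts 1/12 s, in which the tool goes at most 41.7 mm and 7.16 degrees, less where a joint would pass 70% of its speed; a pose out of reach is approached as far as the arm can. A call with a gripper value outside its range is refused whole. The fingers move at their own pace and stop on an object; "newtons" is the grip in N (left out, the last holds). Time passes only in rows, so rows that repeat a pose let the fingers close. It gives the time, the measured TCP pose, the force and the opening at its end, in the units of the state.
- r.get_state(): the state, without advancing time (a new reading comes with each control period).
- capture(name): name is "scene" or "top" or "wrist"; returns (picture, depth): 480x640x3 uint8, blue, green, red; 480x640 float32, m along the optical axis (not along the pixel's ray), 0 where there is no reading.
- calibration(name): a dict with "fx", "fy", "cx", "cy" (pixels), "dist_coeffs" ([k1, k2, p1, p2, k3] as OpenCV has them; the pictures are not rectified), "view" (4x4, takes a point from world to camera coordinates). Camera axes: x right, y up, looking along -z (the intrinsics and any distortion apply to the point x, -y, -z); pixel columns grow to the right and rows downward; lengths in m; the calibration is good to about 2 mm. A picture is of the moment at which its call begins: read the wrist's pose just before it. calibration takes no time and is no camera call; for the wrist camera it gives the pose at the moment of the call.
- order.close_job(): hands the job in, once; it reports no verdict.
The state is a dict: "time_s": time; "joints": joint angles; "qd": joint speeds; "joint_torque": joint torques, N m; "tcp_pos": TCP position; "eef_rot": TCP orientation; "contact_force": force on the tool from outside, world axes, zero at the start; "moment": the same for the moment, N m; "gripper_width": finger opening in m.
Only numpy, scipy, OpenCV 4.12 (cv2) and the standard library are available. Lean on these libraries where they do the work, as an engineer would, in place of code of your own. Each camera call takes 0.05 s, during which the arm holds its last target.

## Task

One small white reagent jar was left out on the worktop beside the roll-top reagent garage. Roll the garage's slatted cover all the way up, stand the jar in the gap in the middle of the stored row, pushing it home so that it nudges its neighbours apart and stands in line with them, and roll the cover fully shut again. All jars must stay upright, and leave everything else where it is.

Things in the scene. Friction and masses are not known exactly. Their poses are not given: they have to be found in the camera images.
- garage: fixed roll-top box without a floor, 278 deep x 306 wide x 167 high (mm): two grey half-round end cheeks, 16 thick, inner faces at y = +-137, joined by a rear shell. Origin on the worktop under its middle; own x points to its back, y to its left, z up. The stored jars stand directly on the worktop, level through the open front.
- track_axis (a point): centre of the cover's circular track at the garage's mid-width, 28 above the worktop, axes as the garage; the cover turns about y here. The cheeks are half discs of radius 139 about it. The fixed rear shell (outer radius 135) covers the back, from 14 degrees behind the top downward.
- tambour (a joint): slatted cover, outer radius 126, inner 118, on its circular track: 0 = fully shut (lower edge 4 above the worktop at the front), 1.41 rad = upper stop, rolled back under the rear shell. About 0.5 kg; friction holds it wherever it is left. Rolling it up by its ledge takes 5 to 9 N along the track, starting it back down from the top likewise; nearly shut 1 to 3 N.
- pull_nose (a point): middle of the round nose (14 thick, 254 long along the garage's y) of the 10 thick ledge that stands out radially from the cover; nose axis 151 from the track axis, outermost 158. Shut: points forward, 20 degrees above level, underside about 70 above the worktop, so a tilted fingertip can lift it from below. Fully up: points up, 11 degrees past vertical; to shut, push its other side.
- row_middle (a point): point 49 up, at the garage's mid-width, on the line (garage x = -57) where the stored jars' centres stand when they touch the fixed back-stop rail behind them (rail 40 high, front face at garage x = -31); axes as the garage
- stray_jar_centre (a point): centre (49 above its underside) of the small white screw-top jar left out on the worktop, to the right or left of the garage: diameter 50, height 98 (lid, diameter 48, above 72), lid fixed on, 0.08 to 0.2 kg, smooth slippery plastic. Pushed low (about 25 up) it slides upright, pushed higher it may tip or jam leaning; wedging between its neighbours takes a few N more
- tall_jar_centre (a point): centre (62 up) of a similar but bigger jar, diameter 66, height 125, on the other side of the garage; not to be moved
- tint_cup: tinted beaker, 75 wide, 116 high, standing right of the garage toward the back; origin under its middle; not to be moved
- sample_dish: clear dish, 48 wide, 17 high, near the worktop's front left of the middle; origin under its middle; not to be moved
- row_jar_a_centre (a point): centre (49 up) of the leftmost jar of the stored row inside the garage: same kind as the stray jar (diameter 50, height 98, 0.12 kg), loose, upright. The gap in the row, 26 to 46 wide, is between the second and third; there is room for them to move toward the ends.
- row_jar_b_centre (a point): centre (49 up) of the second jar from the left in the stored row inside the garage: same kind as the stray jar (diameter 50, height 98, 0.12 kg), loose, upright. The gap in the row, 26 to 46 wide, is between the second and third; there is room for them to move toward the ends.
- row_jar_c_centre (a point): centre (49 up) of the third jar from the left in the stored row inside the garage: same kind as the stray jar (diameter 50, height 98, 0.12 kg), loose, upright. The gap in the row, 26 to 46 wide, is between the second and third; there is room for them to move toward the ends.
- row_jar_d_centre (a point): centre (49 up) of the rightmost jar of the stored row inside the garage: same kind as the stray jar (diameter 50, height 98, 0.12 kg), loose, upright. The gap in the row, 26 to 46 wide, is between the second and third; there is room for them to move toward the ends.
Not all that is in view belongs to the job. Leave any orange or purple look-alike of the part that bears stray_jar_centre alone.

How it is judged (in metres and radians):
On the way, in this order (a step that is already met when the one before it is completed fails the run):
1. the cover is rolled up, to within about 6 degrees of its upper stop (value of joint tambour above 1.3 rad), for 0.2 s.
2. the jar stands upright in line in the middle of the row, with the cover still up (x of stray_jar_centre in the frame of garage between -0.07 and -0.045 m and y of stray_jar_centre in the frame of garage between -0.03 and 0.03 m and angle between stray_jar_centre's own z axis and vertical below 0.1 rad and height (world z) of stray_jar_centre below 0.056 m and value of joint tambour above 1 rad), for 0.2 s.
At the end, for the whole second after the job is handed in: Cover shut within 0.035 rad (about 4 mm at its edge) and at rest; all five small jars upright on the worktop in one line, centres within about 13 mm of the line along the back-stop rail; the jar that was left out between the second and third, within 30 mm of the garage's middle (value of joint tambour below 0.035 rad and x of row_jar_a_centre in the frame of garage between -0.07 and -0.045 m and angle between each of row_jar_a_centre, row_jar_b_centre, row_jar_c_centre, row_jar_d_centre, stray_jar_centre's own z axis and vertical below 0.1 rad and height (world z) of each of row_jar_a_centre, row_jar_b_centre, row_jar_c_centre, row_jar_d_centre, stray_jar_centre below 0.056 m and x of row_jar_b_centre in the frame of garage between -0.07 and -0.045 m and x of row_jar_c_centre in the frame of garage between -0.07 and -0.045 m and x of row_jar_d_centre in the frame of garage between -0.07 and -0.045 m and x of stray_jar_centre in the frame of garage between -0.07 and -0.045 m and y of stray_jar_centre in the frame of garage between -0.03 and 0.03 m and y of row_jar_a_centre in the frame of garage between 0.06 and 0.125 m and y of row_jar_b_centre in the frame of garage between 0.03 and 0.08 m and y of row_jar_c_centre in the frame of garage between -0.08 and -0.03 m and y of row_jar_d_centre in the frame of garage between -0.125 and -0.06 m and velocity of joint tambour between -0.05 and 0.05 rad/s); the robot touches nothing.
It fails at once if a small jar is tipped over (angle between any of row_jar_a_centre, row_jar_b_centre, row_jar_c_centre, row_jar_d_centre, stray_jar_centre's own z axis and vertical above 0.5 rad).
It fails at once if the bigger jar, the beaker or the dish is shifted by more than 30 mm (distance of any of tall_jar_centre, tint_cup, sample_dish from where it was at the start of the episode above 0.03 m).
It also fails if it takes over 72 s, if anything falls off the work surface, if the arm or the gripper's body presses on something with over 40 N, if the wrist force passes 120 N, or if a joint passes its speed limit or range.

## Working session

There is one attempt and no reset: what is moved stays moved. The work goes in short steps, Python scripts to look and compute and a tool call to move; the robot and the scene stay as the last step left them, time stands still between calls to the robot, and variables do not carry over. Pictures are saved under pics/ and viewed, and the job is handed in when it is done.

Besides the shell and the picture viewer there is one more tool, called after "Call:" as a command line: name --pt "numbers of a row" for each row, then --argument value for the rest. servo_tool: Moves the arm, as the interface text tells. Its arguments: {"type":"object","properties":{"grip":{"type":"array","items":{"type":"number"}},"translation":{"type":"array","items":{"type":"array","items":{"type":"number"}}},"turn":{"type":"array","items":{"type":"number"}},"newtons":{"type":"number"}},"required":["grip","translation","turn"]}

```bash
ls; mkdir -p pics
python3 - <<'E'
from plant import r,capture,calibration,order
import cv2,numpy as np
s=r.get_state(); print(s)
for n in ["scene","top","wrist"]:
    c=calibration(n); print(n,{k:np.round(np.array(v),4).tolist() for k,v in c.items()})
    p,d=capture(n); cv2.imwrite(f"pics/{n}0.png",p); np.save(f"{n}0_d.npy",d)
E
```

```text
pics
{'time_s': 0.0, 'joints': array([-5.27646929e+01,  2.05907440e+01,  6.34041552e-01, -2.03646873e-02,
       -7.01364329e+01, -1.65045835e+01]), 'qd': array([-0.06836405, -0.01357174,  0.05426252,  0.07463025,  0.04492694,
        0.03625334]), 'joint_torque': array([-5.42303678e-04, -5.82724357e+01,  2.93059194e+01,  6.99701786e+00,
        7.06247418e-03, -1.53426822e-04]), 'tcp_pos': array([ 0.2387095 , -0.63085492,  0.22563176]), 'eef_rot': array([ 1.79905263e+02, -8.10623293e-03, -1.59276205e+02]), 'contact_force': array([0.60302653, 0.27980547, 0.4010134 ]), 'moment': array([ 0.0035288 , -0.00240161,  0.01668645]), 'gripper_width': 0.08756770414937276}
scene {'fx': 545.6203, 'fy': 545.6203, 'cx': 309.6739, 'cy': 238.1098, 'dist_coeffs': [-0.0181, 0.0, 0.0, 0.0, 0.0], 'view': [[-0.835, -0.5501, -0.0096, 0.4077], [0.373, -0.5789, 0.7251, -0.2568], [-0.4045, 0.6019, 0.6886, -1.5212], [0.0, 0.0, 0.0, 1.0]]}
top {'fx': 475.6457, 'fy': 475.6457, 'cx': 325.7913, 'cy': 236.8313, 'dist_coeffs': [-0.0327, 0.0, 0.0, 0.0, 0.0], 'view': [[-0.0195, -0.9994, -0.0281, 0.0028], [0.9957, -0.022, 0.0905, -0.5126], [-0.0911, -0.0262, 0.9955, -1.153], [0.0, 0.0, 0.0, 1.0]]}
wrist {'fx': 333.8617, 'fy': 333.8617, 'cx': 321.0247, 'cy': 235.369, 'dist_coeffs': [-0.0637, 0.0, 0.0, 0.0, 0.0], 'view': [[-0.3554, 0.9347, 0.0011, 0.6759], [-0.9009, -0.3423, -0.267, 0.0328], [-0.2492, -0.0959, 0.9637, -0.3897], [0.0, 0.0, 0.0, 1.0]]}
```

View pics/scene0.png

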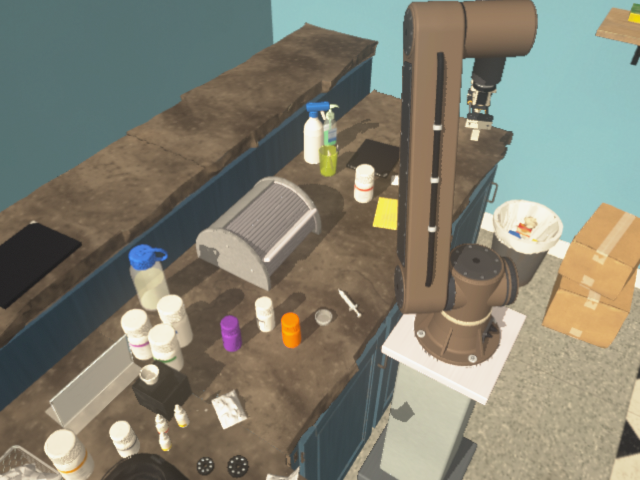

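View pics/top0.png

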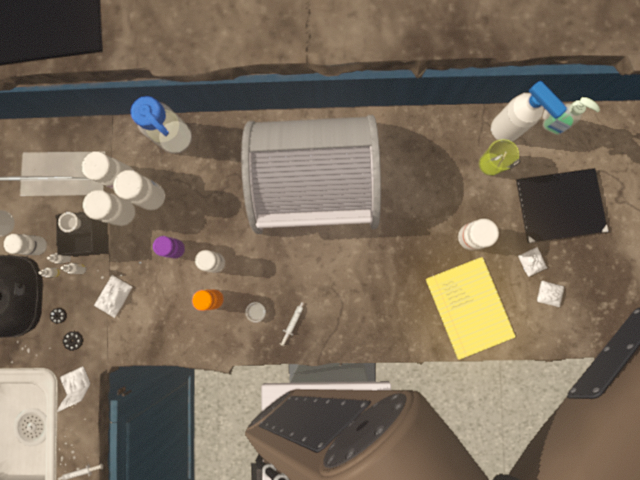

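View pics/wrist0.png

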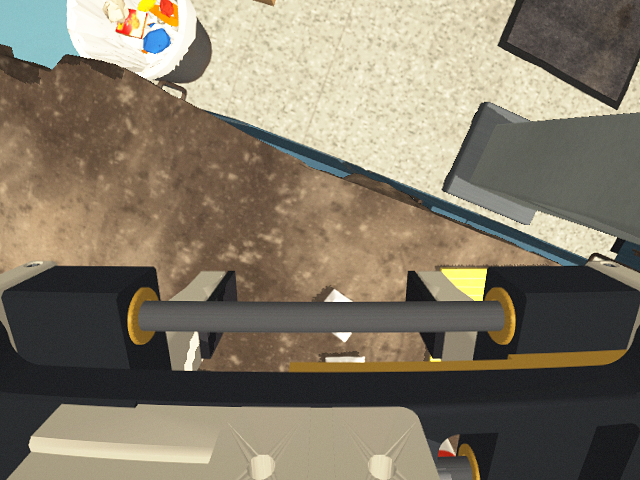

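```bash
cat > h.py <<'E'
import numpy as np,cv2
from plant import r,capture,calibration,order
def rays(c,px):
    K=np.array([[c['fx'],0,c['cx']],[0,c['fy'],c['cy']],[0,0,1.]])
    u=cv2.undistortPoints(np.array(px,float).reshape(-1,1,2),K,np.array(c['dist_coeffs'],float)).reshape(-1,2)
    V=np.array(c['view']);R=V[:3,:3];t=V[:3,3]
    d=np.c_[u[:,0],-u[:,1],-np.ones(len(u))]
    return -R.T@t, d@R
def onz(c,px,z):
    o,d=rays(c,px); k=(z-o[2])/d[:,2]; return o+d*k[:,None]
def cloud(c,d):
    v,u=np.nonzero(d>0); o,dr=rays(c,np.c_[u,v]); P=o+dr*d[v,u][:,None]
    out=np.full(d.shape+(3,),np.nan); out[v,u]=P; return out
def project(c,P):
    V=np.array(c['view']);p=np.atleast_2d(P)@V[:3,:3].T+V[:3,3]
    x=p*[1,-1,-1]
    K=np.array([[c['fx'],0,c['cx']],[0,c['fy'],c['cy']],[0,0,1.]])
    return cv2.projectPoints(x,np.zeros(3),np.zeros(3),K,np.array(c['dist_coeffs'],float))[0].reshape(-1,2)
E
python3 - <<'E'
from h import *
for n in ["top","scene"]:
    c=calibration(n); d=np.load(f"{n}0_d.npy"); img=cv2.imread(f"pics/{n}0.png")
    C=cloud(c,d); np.save(n+"_C.npy",C)
    Z=C[...,2]
    print(n,"cam",rays(c,[[320,240]])[0], "table z", np.nanmedian(Z[(C[...,0]>0.3)&(C[...,0]<.45)&(abs(C[...,1])<.1)]))
    # blobs with z>0.09
    g=np.nan_to_num((Z>0.06)&(C[...,0]>0.25)&(C[...,0]<0.75)&(abs(C[...,1])<0.5)).astype(np.uint8)
    k,l,st,ce=cv2.connectedComponentsWithStats(g)
    for i in range(1,k):
        if st[i,4]>60:
            P=C[l==i]; hi=P[P[:,2]>np.percentile(P[:,2],98)-0.01]
            print(ce[i].round(),st[i,4],"zmax",np.percentile(P[:,2],98).round(3),"top mid",((hi.min(0)+hi.max(0))/2).round(3),"ext",np.ptp(hi,axis=0).round(3),img[l==i].mean(0).round())
E
```

```text
top cam [ 0.40536059 -0.03862189  1.19426129] table z 7.503996851632166e-05
[554. 112.] 101 zmax 0.24 top mid [ 0.741 -0.491  0.235] ext [0.018 0.018 0.011] [160. 117.  63.]
[520. 129.] 156 zmax 0.145 top mid [ 0.749 -0.472  0.143] ext [0.002 0.018 0.015] [126. 142. 154.]
[161. 137.] 413 zmax 0.206 top mid [0.741 0.345 0.202] ext [0.018 0.023 0.012] [140. 147. 150.]
[311. 177.] 12903 zmax 0.165 top mid [0.67  0.021 0.163] ext [0.126 0.307 0.016] [146. 154. 166.]
[504. 154.] 499 zmax 0.104 top mid [ 0.691 -0.429  0.105] ext [0.073 0.073 0.023] [ 71. 145. 148.]
[125. 189.] 1913 zmax 0.148 top mid [0.638 0.452 0.145] ext [0.136 0.094 0.014] [162. 181. 194.]
[481. 233.] 828 zmax 0.128 top mid [ 0.505 -0.367  0.125] ext [0.061 0.063 0.013] [208. 228. 242.]
[165. 246.] 404 zmax 0.101 top mid [0.494 0.374 0.097] ext [0.045 0.046 0.012] [149.  77. 144.]
[207. 260.] 376 zmax 0.101 top mid [0.459 0.273 0.097] ext [0.045 0.045 0.011] [194. 214. 228.]
[204. 300.] 405 zmax 0.101 top mid [0.367 0.279 0.097] ext [0.044 0.046 0.012] [ 10. 133. 228.]
[604. 397.] 7908 zmax 0.753 top mid [ 0.263 -0.28 
[... 488 characters left out ...]
.068 0.012] [208. 228. 239.]
[262. 225.] 6610 zmax 0.165 top mid [0.665 0.023 0.166] ext [0.139 0.312 0.022] [141. 154. 166.]
[162. 254.] 68 zmax 0.209 top mid [0.741 0.351 0.206] ext [0.016 0.019 0.011] [165. 102.  66.]
[156. 280.] 487 zmax 0.195 top mid [0.748 0.38  0.194] ext [0.004 0.02  0.019] [158. 188. 196.]
[173. 315.] 947 zmax 0.151 top mid [0.618 0.454 0.148] ext [0.099 0.088 0.015] [195. 216. 225.]
[264. 308.] 343 zmax 0.102 top mid [0.454 0.277 0.098] ext [0.048 0.047 0.011] [212. 231. 238.]
[290. 324.] 354 zmax 0.103 top mid [0.363 0.284 0.099] ext [0.046 0.05  0.012] [ 11. 142. 241.]
[229. 327.] 366 zmax 0.104 top mid [0.491 0.377 0.1  ] ext [0.048 0.046 0.013] [164.  79. 155.]
```

Run:
```python
from h import *
from scipy.optimize import least_squares
P=[]
for n in ["top","scene"]:
    C=np.load(n+"_C.npy").reshape(-1,3)
    m=(C[:,2]>0.05)&(abs(C[:,0]-.665)<.2)&(abs(C[:,1]-.022)<.2)
    P.append(C[m])
for Q,n in zip(P,["top","scene"]):
    # left/right edges at x slices with z>0.1
    for side in (1,-1):
        e=[]
        for x in np.arange(.6,.74,.01):
            S=Q[(abs(Q[:,0]-x)<.005)&(Q[:,2]>.1)]
            if len(S)>5: e.append((x,np.percentile(S[:,1]*side,99)*side))
        e=np.array(e); f=np.polyfit(e[:,0],e[:,1],1); print(n,side,"slope deg",np.degrees(np.arctan(f[0])).round(2),"y at .665",np.polyval(f,.665).round(4))
    # nose: front most per y slice
    e=[]
    for y in np.arange(-.08,.13,.01):
        S=Q[(abs(Q[:,1]-y)<.005)&(Q[:,2]>.07)&(Q[:,2]<.09)]
        if len(S)>3: e.append((y,S[:,0].min()))
    e=np.array(e); 
    if len(e)>3:
        f=np.polyfit(e[:,0],e[:,1],1);print("nose slope",np.degrees(np.arctan(f[0])).round(2),"x at .022",np.polyval(f,.022).round(4))
    # cylinder: points between cheeks on shell/slats/cheek:
    def res(p,Q=Q):
        x0,y0,a=p[:3]
        gx=np.cos(a)*(Q[:,0]-x0)+np.sin(a)*(Q[:,1]-y0); gy=-np.sin(a)*(Q[:,0]-x0)+np.cos(a)*(Q[:,1]-y0)
        R=np.hypot(gx,Q[:,2]-.028); 
        r_=np.abs(R[:,None]-np.array([.126,.135,.139])[None]).min(1)
        r_=np.abs(R-.130) 
        sel=(abs(gy)<.125)&(Q[:,2]>.1)
        return np.where(sel,np.clip(R-.1295,-.012,.012),0)
    s=least_squares(res,[.665,.022,0],loss='soft_l1',f_scale=.003); print("cyl",s.x[:1],np.degrees(s.x[2]),s.cost)
```

```text
top 1 slope deg 1.09 y at .665 0.1699
top -1 slope deg 1.53 y at .665 -0.129
nose slope -7.03 x at .022 0.7948
cyl [0.67596033] 1.3479488666758812 0.1373314631720133
scene 1 slope deg 1.78 y at .665 0.1768
scene -1 slope deg 2.24 y at .665 -0.1242
nose slope -1.56 x at .022 0.5455
cyl [0.67248264] 1.1318797551794866 0.07595567493144384
```

Run:
```python
import cv2
i=cv2.imread('pics/top0.png')[100:250,220:400]; cv2.imwrite('pics/crop0.png',cv2.resize(i,None,fx=4,fy=4,interpolation=cv2.INTER_CUBIC))
```

```text
(no output)
```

View pics/crop0.png

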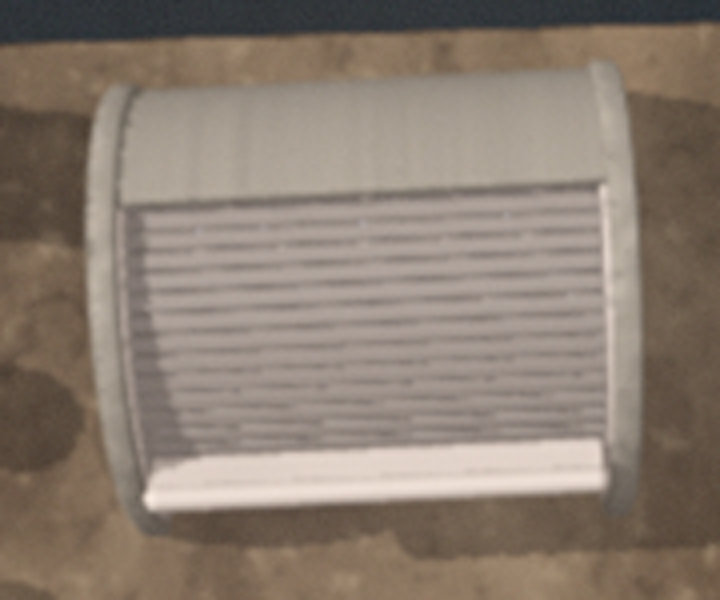

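Run:
```python
from h import *
c=calibration("top")
f=lambda l:np.array(l,float)/4+[220,100]-0.375
A=onz(c,f([[128,207],[366,194],[605,182]]),.159); print("shell edge",A.round(4), np.degrees(np.arctan2(-(A[0]-A[2])[0],(A[0]-A[2])[1])))
B=onz(c,f([[148,508],[605,490]]),.079); print("nose front",B.round(4), np.degrees(np.arctan2(-(B[0]-B[1])[0],(B[0]-B[1])[1])))
# cheek crest outer edges at z=.167 (top)
D=onz(c,f([[88,230],[641,230]]),.1); print(D.round(4))
for a in (1.3,):
    a=np.radians(a); ex=np.array([np.cos(a),np.sin(a)])
    print("orig from shell",A[1][:2]-ex*.0327,"from nose mid",(B.mean(0)[:2])+ex*.149)
C=np.load("top_C.npy");Q=C.reshape(-1,3)
m=(abs(Q[:,0]-.665)<.2)&(Q[:,2]>.155)&(abs(Q[:,1]-.022)<.2)
Q=Q[m]
for lo,hi in ((.145,.2),(-.13,-.10)):
    S=Q[(Q[:,1]>lo)&(Q[:,1]<hi)]; print("cheek",S.min(0),S.max(0))
# profile in mid slice
P=C.reshape(-1,3); 
for y in (-.06,.02,.1):
    S=P[(abs(P[:,1]-y)<.003)&(P[:,2]>.05)&(abs(P[:,0]-.67)<.16)]; S=S[np.argsort(S[:,0])]
    print(y,S[::6][:,[0,2]].round(3).tolist())
```

```text
shell edge [[ 0.6957  0.1508  0.159 ]
 [ 0.6993  0.0174  0.159 ]
 [ 0.7025 -0.1156  0.159 ]] 1.4743957875382505
nose front [[ 0.5353  0.1543  0.079 ]
 [ 0.5399 -0.1162  0.079 ]] 0.9583197444066195
[[ 0.699   0.1854  0.1   ]
 [ 0.6901 -0.1402  0.1   ]]
orig from shell [0.66660344 0.0166945 ] from nose mid [0.68655756 0.02242345]
cheek [0.60669608 0.14540957 0.1550047 ] [0.86494049 0.19969787 0.23303966]
cheek [ 0.6107092  -0.12996679  0.15500738] [ 0.86499921 -0.10005297  0.23163418]
-0.06 [[0.537, 0.115], [0.542, 0.115], [0.546, 0.117], [0.552, 0.11], [0.557, 0.107], [0.562, 0.103], [0.567, 0.099], [0.57, 0.109], [0.575, 0.109], [0.578, 0.115], [0.582, 0.121], [0.586, 0.125], [0.59, 0.127], [0.594, 0.13], [0.599, 0.13], [0.603, 0.134], [0.607, 0.138], [0.611, 0.141], [0.615, 0.141], [0.622, 0.143], [0.627, 0.148], [0.633, 0.152], [0.641, 0.15], [0.647, 0.152], [0.654, 0.151], [0.657, 0.157], [0.662, 0.157], [0.667, 0.154], [0.672, 0.153], [0.676, 0.156], [0.68, 0.157], [0.685, 0.155], [0.69, 0.152], [0.694, 0.155], [0.7, 0.151], [0.703, 0.149], [0.706, 0.161], [0.711, 0.16], [0.716, 
[... 907 characters left out ...]
3], [0.543, 0.115], [0.549, 0.108], [0.554, 0.104], [0.559, 0.102], [0.564, 0.098], [0.568, 0.102], [0.573, 0.113], [0.579, 0.12], [0.583, 0.123], [0.588, 0.125], [0.592, 0.128], [0.598, 0.133], [0.602, 0.137], [0.606, 0.138], [0.611, 0.138], [0.617, 0.141], [0.621, 0.146], [0.628, 0.144], [0.632, 0.148], [0.636, 0.149], [0.64, 0.149], [0.645, 0.151], [0.65, 0.148], [0.655, 0.155], [0.66, 0.151], [0.665, 0.151], [0.672, 0.152], [0.676, 0.151], [0.683, 0.154], [0.688, 0.153], [0.693, 0.149], [0.699, 0.145], [0.703, 0.163], [0.708, 0.155], [0.714, 0.157], [0.723, 0.149], [0.728, 0.148], [0.733, 0.146], [0.74, 0.138], [0.747, 0.134], [0.756, 0.128], [0.763, 0.121], [0.774, 0.11], [0.785, 0.09]]
```

```bash
cat >> h.py <<'E'
from scipy.spatial.transform import Rotation as Ro
G0=np.array([.667,.020]); GA=np.radians(1.4)
def g2w(gx,gy): 
    c,s=np.cos(GA),np.sin(GA); return G0+[c*gx-s*gy,s*gx+c*gy]
def st(): 
    s=r.get_state(); print("t",round(s['time_s'],2),"tcp",s['tcp_pos'].round(4),"rot",s['eef_rot'].round(2),"F",s['contact_force'].round(2),"w",round(s['gripper_width'],4)); return s
def go(target,yaw=None):
    s=st(); R=Ro.from_euler('xyz',s['eef_rot'],degrees=True).as_matrix()
    d=R.T@(np.array(target)-s['tcp_pos']); print("shift",d.round(4),"n",np.linalg.norm(d).round(3))
    if yaw is not None:
        t=-((yaw-s['eef_rot'][2]+180)%360-180); print("turn rad",np.radians(t).round(4))
E
python3 - <<'E'
from h import *
print(g2w(-.1274,0)); go([.541,.017,.2],-88.6)
E
```

```text
[0.53963803 0.01688734]
t 0.15 tcp [ 0.2387 -0.631   0.2259] rot [ 1.7993e+02 -1.0000e-02 -1.5928e+02] F [-0.08 -0.22 -0.3 ] w 0.0877
shift [-0.512   0.4991  0.0264] n 0.715
turn rad -1.2335
```

Call:
servo_tool --grip '[0,0,0,0.2,0.2,0.2,0.2,0.2,0.2,0.2]' --pt "-0.512 0.499 0.02" --pt "-0.512 0.499 0.02" --pt "-0.512 0.499 0.02" --pt "-0.512 0.499 0.02" --pt "-0.512 0.499 0.02" --pt "-0.512 0.499 0.02" --pt "-0.512 0.499 0.02" --pt "-0.512 0.499 0.02" --pt "-0.512 0.499 0.02" --pt "-0.512 0.499 0.02" --turn '[-1.2335,-1.2335,-1.2335,-1.2335,-1.2335,-1.2335,-1.2335,-1.2335,-1.2335,-1.2335]' --newtons 10

```text
time_s: 0.98
tcp_pos: [0.4152, -0.2519, 0.215]
eef_rot: [-180.0, 0.0, -88.2]
contact_force: [1.2, -0.2, 0.1]
gripper_width: 0.0356
```

Run:
```python
from h import *
go([.541,.017,.2],-88.6)
```

```text
t 0.98 tcp [ 0.4152 -0.2519  0.215 ] rot [-179.98    0.    -88.24] F [ 1.23 -0.16  0.05] w 0.0356
shift [-0.2649 -0.134   0.015 ] n 0.297
turn rad 0.0064
```

Call:
servo_tool --grip '[0.4,0.4,0.4,0.4,0.4,0.4,0.4,0.4,0.4,0.4]' --pt "-0.25 -0.125 0.02" --pt "-0.25 -0.125 0.02" --pt "-0.25 -0.125 0.02" --pt "-0.25 -0.125 0.02" --pt "-0.25 -0.125 0.02" --pt "-0.25 -0.125 0.02" --pt "-0.25 -0.125 0.02" --pt "-0.25 -0.125 0.02" --pt "-0.25 -0.125 0.02" --pt "-0.25 -0.125 0.02" --turn '[0,0,0,0,0,0,0,0,0,0]'

```text
time_s: 1.82
tcp_pos: [0.5333, -0.0009, 0.1945]
eef_rot: [179.9, -0.0, -88.6]
contact_force: [-0.5, -0.6, -0.3]
gripper_width: 0.0262
```

Run:
```python
from h import *
go([.541,.017,.15],-88.6)
for n in ["wrist","scene"]:
    p,d=capture(n); cv2.imwrite(f"pics/{n}1.png",p); np.save(f"{n}1_d.npy",d)
```

```text
t 1.82 tcp [ 0.5333 -0.0009  0.1945] rot [ 1.7994e+02 -2.0000e-02 -8.8560e+01] F [-0.47 -0.63 -0.33] w 0.0262
shift [-0.0177 -0.0081  0.0445] n 0.049
turn rad 0.0007
```

View pics/wrist1.png

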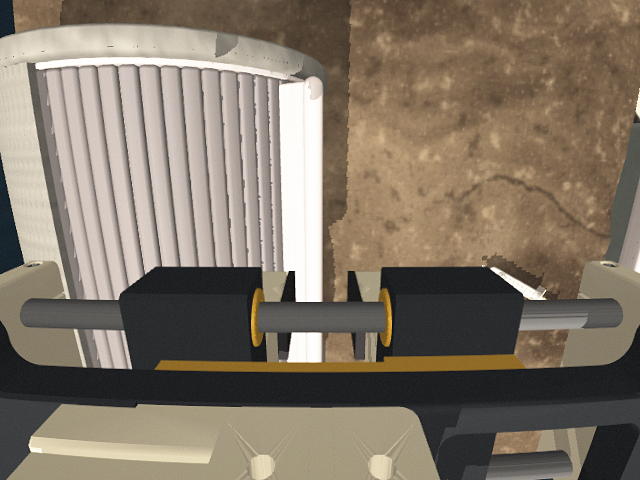

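View pics/scene1.png

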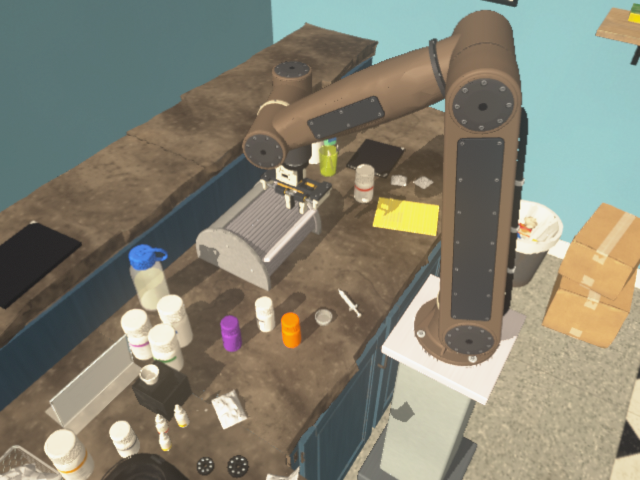

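Run:
```python
from h import *
c=calibration("wrist"); img=cv2.imread("pics/wrist1.png"); d=np.load("wrist1_d.npy")
print(rays(c,[[0,0]])[0])
for row in (100,150,200,250): print(row,img[row,285:350:3].mean(1).astype(int).tolist())
C=cloud(c,d)
for row in (120,160,200,250): print(row,C[row,284:330:4][:,[0,2]].round(4).tolist())
for row,z in ((120,.109),(250,.109)): print(onz(c,[[303,row],[323.5,row]],z).round(4).tolist())
print(onz(c,[[314,88]],.109))
```

```text
[ 0.53611994 -0.074856    0.35276372]
100 [251, 252, 251, 252, 252, 252, 233, 251, 254, 254, 253, 248, 221, 79, 83, 86, 91, 92, 90, 84, 82, 79]
150 [252, 252, 252, 252, 252, 252, 247, 251, 253, 254, 252, 247, 216, 101, 94, 99, 99, 94, 97, 99, 91, 131]
200 [252, 252, 252, 252, 252, 252, 248, 250, 253, 254, 252, 248, 212, 80, 89, 82, 77, 68, 71, 80, 78, 128]
250 [252, 252, 252, 251, 252, 252, 253, 247, 253, 254, 252, 249, 206, 83, 87, 83, 103, 121, 122, 120, 126, 125]
120 [[0.5632, 0.1003], [0.5602, 0.1023], [0.5571, 0.1041], [0.5542, 0.1052], [0.5511, 0.1095], [0.5482, 0.1119], [0.5454, 0.1133], [0.5426, 0.1155], [0.5399, 0.1147], [0.5372, 0.1122], [0.5337, 0.0016], [0.5297, 0.0008]]
160 [[0.5631, 0.1013], [0.5601, 0.1027], [0.557, 0.1036], [0.5539, 0.1062], [0.5509, 0.1089], [0.5479, 0.1106], [0.545, 0.1135], [0.5421, 0.1151], [0.5393, 0.1143], [0.5366, 0.113], [0.5326, -0.0004], [0.5285, -0.0009]]
200 [[0.5634, 0.0992], [0.5601, 0.1022], [0.557, 0.1031], [0.5537, 0.1069], [0.5507, 0.1069], [0.5476, 0.1087], [0.5446, 0.1125], [0.5416, 0.1144], [0.5387, 0.115], [0.5359, 0.1134], [0.5315, -0.0001], [0.5272, -0.0008]]
250 [[0.5636, 0.099], [0.5602, 0.1013], [0.5568, 0.1035], [0.5536, 0.1051], [0.5504, 0.1071], [0.5471, 0.1097], [0.5439, 0.1138], [0.5409, 0.1152], [0.5379, 0.1141], [0.5349, 0.1127], [0.5299, 0.0005], [0.5255, 0.0005]]
[[0.5491, -0.0904, 0.109], [0.5348, -0.0908, 0.109]]
[[0.5479, 0.0046, 0.109], [0.5322, 0.0042, 0.109]]
[[ 0.54184679 -0.11166606  0.109     ]]
```

Call:
servo_tool --grip '[0.5,0.5,0.5,0.5,0.55,0.55,0.55,0.55]' --pt "0 -0.0067 0.02" --pt "0 -0.0067 0.04" --pt "0 -0.0067 0.055" --pt "0 -0.0067 0.065" --pt "0 -0.0067 0.0695" --pt "0 -0.0067 0.0695" --pt "0 -0.0067 0.0695" --pt "0 -0.0067 0.0695" --turn '[0,0,0,0,0,0,0,0]'

```text
time_s: 2.58
tcp_pos: [0.5411, -0.0007, 0.1265]
eef_rot: [-179.9, 0.0, -88.6]
contact_force: [0.8, -0.2, 0.1]
gripper_width: 0.0196
```

Run:
```python
from h import *
go([.540,-.001,.110],-88.6)
for n in ["wrist"]:
    p,d=capture(n); cv2.imwrite(f"pics/{n}2.png",p); np.save(f"{n}2_d.npy",d)
```

```text
t 2.58 tcp [ 0.5411 -0.0007  0.1265] rot [-1.7991e+02  2.0000e-02 -8.8600e+01] F [ 0.82 -0.21  0.11] w 0.0196
shift [0.0003 0.0012 0.0165] n 0.016
turn rad 0.0
```

View pics/wrist2.png

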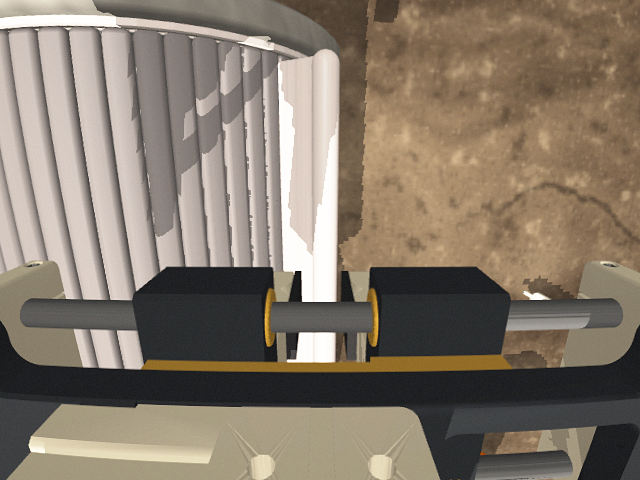

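Call:
servo_tool --grip '[0.55,0.55,0.55,0.55,0.55,0.55]' --pt "0 0.001 0.006" --pt "0 0.001 0.012" --pt "0 0.001 0.014" --pt "0 0.001 0.016" --pt "0 0.001 0.0165" --pt "0 0.001 0.0165" --turn '[0,0,0,0,0,0]'

```text
time_s: 3.13
tcp_pos: [0.5394, -0.0007, 0.1087]
eef_rot: [180.0, -0.0, -88.6]
contact_force: [-0.5, -0.5, -0.0]
gripper_width: 0.0198
```

Call:
servo_tool --grip '[1,1,1,1,1]' --pt "0 0 0" --pt "0 0 0" --pt "0 0 0" --pt "0 0 0" --pt "0 0 0" --turn '[0,0,0,0,0]' --newtons 30

```text
time_s: 3.55
tcp_pos: [0.5397, -0.0007, 0.1091]
eef_rot: [-180.0, 0.0, -88.6]
contact_force: [0.6, -0.2, 1.5]
gripper_width: 0.0122
```

Call:
servo_tool --grip '[0.55,0.55,0.55,0.55,0.55,1,1,1,1,1]' --pt "0 0 0" --pt "0 0 0" --pt "0 0 0" --pt "0 0 0.0015" --pt "0 0 0.003" --pt "0 0 0.003" --pt "0 0 0.003" --pt "0 0 0.003" --pt "0 0 0.003" --pt "0 0 0.003" --turn '[0,0,0,0,0,0,0,0,0,0]' --newtons 30

```text
time_s: 4.38
tcp_pos: [0.5392, -0.0007, 0.1058]
eef_rot: [180.0, 0.0, -88.6]
contact_force: [-1.0, 1.4, 1.7]
gripper_width: 0.0147
```

Call:
servo_tool --grip '[1,1,1,1,1,1]' --pt "0 -0.0015 -0.0025" --pt "0 -0.0032 -0.005" --pt "0 -0.0066 -0.0098" --pt "0 -0.0098 -0.014" --pt "0 -0.0131 -0.0181" --pt "0 -0.0131 -0.0181" --turn '[0,0,0,0,0,0]'

```text
time_s: 4.88
tcp_pos: [0.5507, -0.0006, 0.1239]
eef_rot: [179.7, -0.0, -88.6]
contact_force: [-10.0, 3.1, 5.2]
gripper_width: 0.0127
```

Run:
```python
from h import *
st()
for n in ["wrist","scene"]:
    p,d=capture(n); cv2.imwrite(f"pics/{n}3.png",p if n=="wrist" else cv2.resize(p[100:320,150:400],None,fx=3,fy=2.7)); np.save(f"{n}3_d.npy",d)
```

```text
t 4.88 tcp [ 0.5507 -0.0006  0.1239] rot [ 1.7974e+02 -2.0000e-02 -8.8630e+01] F [-10.02   3.08   5.23] w 0.0127
```

View pics/wrist3.png

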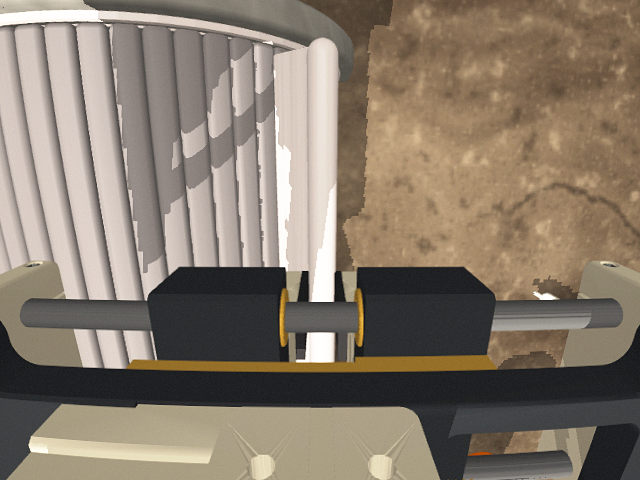

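```bash
cat > nose.py <<'E'
from h import *
def nose(tag):
    c=calibration("wrist"); s=r.get_state(); p,d=capture("wrist"); cv2.imwrite(f"pics/{tag}.png",p)
    C=cloud(c,d)
    for row in (120,180,240):
        L=C[row]; m=(L[:,2]>.085)&(L[:,0]<.9); L=L[m]
        i=np.argmax(np.where(L[:,0]<L[:,0].min()+.02,L[:,2],0)); print(row,"top",L[i].round(4),"front",L[np.argmin(L[:,0])].round(4))
E
python3 -c "
from nose import *
nose('w4'); st()"
```

```text
120 top [ 0.5542 -0.0836  0.1302] front [ 0.5471 -0.0841  0.1251]
180 top [ 0.5504 -0.0578  0.1308] front [ 0.546  -0.0572  0.1239]
240 top [ 0.5534 -0.0296  0.1305] front [ 0.545  -0.0282  0.1249]
t 5.03 tcp [ 0.5507 -0.0006  0.1239] rot [ 1.7977e+02 -2.0000e-02 -8.8620e+01] F [-8.14  2.5   3.81] w 0.0127
```

Call:
servo_tool --grip '[1,1,1,1,1,1,1,1,1,1]' --pt "0 -0.0042 -0.0045" --pt "0 -0.0084 -0.009" --pt "0 -0.0131 -0.0135" --pt "0 -0.0179 -0.018" --pt "0 -0.023 -0.022" --pt "0 -0.0282 -0.026" --pt "0 -0.0336 -0.0295" --pt "0 -0.0392 -0.033" --pt "0 -0.0508 -0.0393" --pt "0 -0.0508 -0.0393" --turn '[0,0,0,0,0,0,0,0,0,0]'

```text
time_s: 5.87
tcp_pos: [0.6032, 0.0006, 0.167]
eef_rot: [179.9, -0.1, -88.5]
contact_force: [-15.2, 3.7, 26.3]
gripper_width: 0.0107
```

```bash
python3 -c "
from nose import *
nose('w5'); st()"
```

```text
120 top [ 0.5862 -0.0865  0.1217] front [ 0.5671 -0.0886  0.099 ]
180 top [ 0.5862 -0.0517  0.1218] front [ 0.5665 -0.0499  0.0991]
240 top [ 0.585  -0.0142  0.1227] front [ 0.5657 -0.008   0.0996]
t 5.92 tcp [6.032e-01 6.000e-04 1.670e-01] rot [-1.800e+02 -5.000e-02 -8.854e+01] F [-14.31   2.98  25.15] w 0.0098
```

View pics/w5.png

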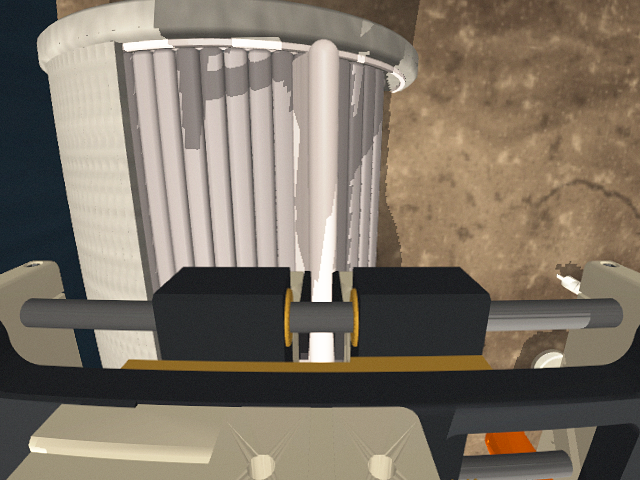

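Call:
servo_tool --grip '[0.45,0.45,0.45,0.45,0.45,0.45]' --pt "0 0 -0.004" --pt "0 0 -0.004" --pt "0 0 -0.002" --pt "0 0 0" --pt "0 0 0.002" --pt "0 0 0.004" --turn '[0,0,0,0,0,0]' --newtons 10

```text
time_s: 6.42
tcp_pos: [0.6033, 0.0008, 0.1586]
eef_rot: [180.0, -0.0, -88.6]
contact_force: [0.4, -0.9, 0.7]
gripper_width: 0.0241
```

```bash
cat > nose.py <<'E'
from h import *
def nose(tag):
    c=calibration("wrist"); s=r.get_state(); p,d=capture("wrist"); cv2.imwrite(f"pics/{tag}.png",p)
    C=cloud(c,d)
    for row in (120,180,240):
        L=C[row]; L=L[(L[:,2]<.2)&(L[:,0]<.75)]; i=np.argmax(L[:,2]); m=L[:,2]>L[i,2]-.005; print(row,"top",L[i].round(4),"x span",L[m][:,0].min().round(4),L[m][:,0].max().round(4))
E
python3 -c "
from nose import *
nose('w6'); st()"
```

```text
120 top [ 0.6064 -0.0818  0.1717] x span 0.5996 0.612
180 top [ 0.6045 -0.0571  0.1715] x span 0.5991 0.6111
240 top [ 0.6051 -0.0302  0.1718] x span 0.598 0.6106
t 6.47 tcp [0.6031 0.0007 0.1581] rot [ 1.7992e+02 -1.0000e-02 -8.8610e+01] F [ 0.24 -0.44 -1.21] w 0.0238
```

View pics/w6.png

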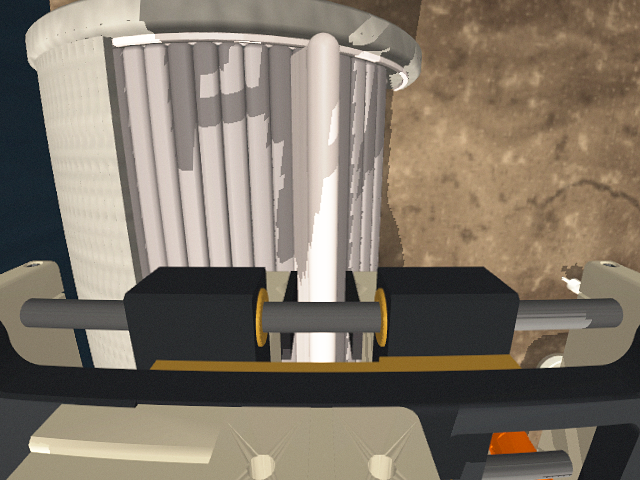

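Call:
servo_tool --grip '[0.45,0.45,0.45,0.45,0.45,0.45,0.45,0.45,0.45,0.45]' --pt "0 -0.005 -0.001" --pt "0 -0.013 -0.003" --pt "0 -0.021 -0.005" --pt "0 -0.029 -0.006" --pt "0 -0.037 -0.007" --pt "0 -0.045 -0.008" --pt "0 -0.053 -0.008" --pt "0 -0.061 -0.008" --pt "0 -0.069 -0.008" --pt "0 -0.075 -0.008" --turn '[0,0,0,0,0,0,0,0,0,0]' --newtons 25

```text
time_s: 7.3
tcp_pos: [0.6794, 0.0027, 0.1671]
eef_rot: [-180.0, -0.0, -88.6]
contact_force: [-3.7, -0.2, 1.6]
gripper_width: 0.0243
```

```bash
python3 -c "
from nose import *
nose('w7'); st()"
```

```text
120 top [ 0.6786 -0.0796  0.1862] x span 0.6711 0.6829
180 top [ 0.6757 -0.056   0.1861] x span 0.6708 0.6827
240 top [ 0.6765 -0.0302  0.1865] x span 0.6696 0.6816
t 7.35 tcp [0.6804 0.0028 0.1669] rot [-1.7996e+02 -1.0000e-02 -8.8590e+01] F [0.92 0.39 0.3 ] w 0.0238
```

Call:
servo_tool --grip '[0.45,0.45,0.45,0.45,0.45,0.45]' --pt "0 -0.006 0" --pt "0 -0.012 0" --pt "0 -0.018 0" --pt "0 -0.022 0" --pt "0 -0.025 0" --pt "0 -0.025 0" --turn '[0,0,0,0,0,0]'

```text
time_s: 7.85
tcp_pos: [0.7012, 0.0033, 0.1665]
eef_rot: [179.7, -0.0, -88.6]
contact_force: [-9.9, 0.3, 1.5]
gripper_width: 0.0245
```

```bash
python3 -c "
from nose import *
nose('w8'); st()"
```

```text
120 top [ 0.7004 -0.0791  0.1838] x span 0.6928 0.7048
180 top [ 0.6975 -0.0552  0.1841] x span 0.692 0.7041
240 top [ 0.6961 -0.0293  0.1846] x span 0.6922 0.703
t 7.9 tcp [0.7012 0.0033 0.1665] rot [ 1.797e+02 -1.000e-02 -8.861e+01] F [-9.65  0.91  1.4 ] w 0.0242
```

Call:
servo_tool --grip '[0.45,0.45,0.45,0.45,0.45,0.45,0.45]' --pt "0 -0.002 0" --pt "0 -0.004 0" --pt "0 -0.004 0" --pt "0 0.003 0" --pt "0 0.006 -0.01" --pt "0 0.006 -0.04" --pt "0 0.006 -0.06" --turn '[0,0,0,0,0,0,0]'

```text
time_s: 8.48
tcp_pos: [0.6987, 0.003, 0.2304]
eef_rot: [-179.8, -0.0, -88.6]
contact_force: [0.6, -0.3, 0.5]
gripper_width: 0.0236
```

```bash
python3 -c "
from nose import *
nose('w9'); go([.457,.275,.23],-178.6)
for n in ('top','scene'):
    p,d=capture(n); cv2.imwrite(f'pics/{n}9.png',p); np.save(f'{n}9_d.npy',d)
"
```

```text
120 top [ 0.698  -0.0836  0.1835] x span 0.6932 0.7051
180 top [ 0.6951 -0.0487  0.1841] x span 0.6925 0.7037
240 top [ 0.6983 -0.0106  0.1838] x span 0.6911 0.7028
t 8.53 tcp [0.7009 0.003  0.2356] rot [-1.794e+02 -2.000e-02 -8.854e+01] F [ 1.79 -0.02  4.66] w 0.0243
shift [-0.2781  0.2369  0.003 ] n 0.365
turn rad 1.5718
```

View pics/scene9.png

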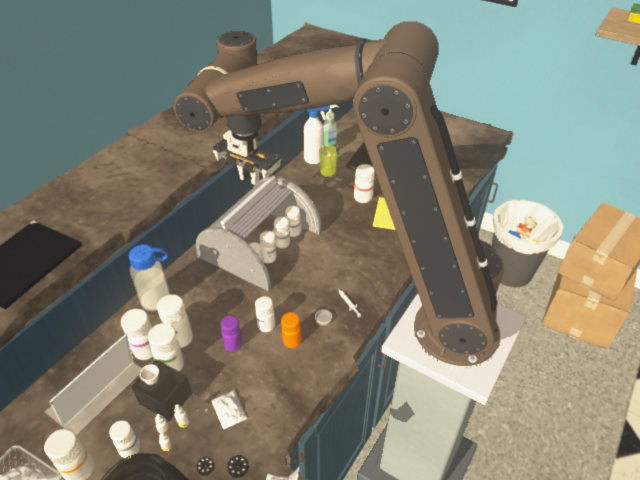

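View pics/w9.png

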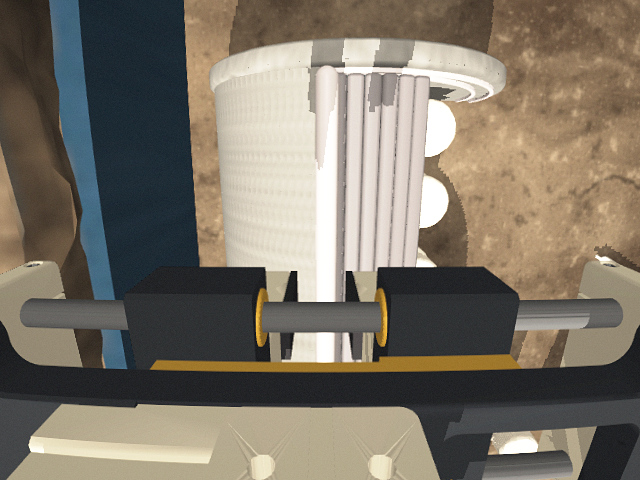

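```bash
python3 - <<'E'
from h import *
for n in ("top","scene"):
    c=calibration(n); img=cv2.imread(f"pics/{n}9.png"); d=np.load(f"{n}9_d.npy"); C=cloud(c,d)
    def lid(x,y,rad=.04):
        m=(np.hypot(C[...,0]-x,C[...,1]-y)<rad)&(C[...,2]>.088)&(C[...,2]<.11)
        P=C[m]
        v,u=np.nonzero(m); 
        Q=onz(c,np.c_[u,v],.098); lo,hi=Q.min(0),Q.max(0); (cx,cy),rr=cv2.minEnclosingCircle(Q[:,:2].astype(np.float32))
        return len(P),np.round((cx,cy),4),round(rr,4)
    print(n,"stray",lid(.457,.275))
    print([lid(*g2w(-.057,y)) for y in ()])
    m=(C[...,2]>.09)&(C[...,2]<.106)&(C[...,0]>.58)&(C[...,0]<.63)&(abs(C[...,1]-.02)<.13)
    k,l,s,ce=cv2.connectedComponentsWithStats(m.astype(np.uint8))
    for i in range(1,k):
        if s[i,4]>20:
            v,u=np.nonzero(l==i);Q=onz(c,np.c_[u,v],.098); print(s[i,4],Q.min(0).round(4),Q.max(0).round(4))
E
cd pics; python3 -c "
import cv2
i=cv2.imread('top9.png')[100:290,180:400]; cv2.imwrite('crop9.png',cv2.resize(i,None,fx=3.5,fy=3.1))"
```

```text
Traceback (most recent call last):
  File "h.py", line 10, in onz
    o,d=rays(c,px); k=(z-o[2])/d[:,2]; return o+d*k[:,None]
        ~~~~^^^^^^
  File "h.py", line 5, in rays
    u=cv2.undistortPoints(np.array(px,float).reshape(-1,1,2),K,np.array(c['dist_coeffs'],float)).reshape(-1,2)
      ~~~~~~~~~~~~~~~~~~~^^^^^^^^^^^^^^^^^^^^^^^^^^^^^^^^^^^^^^^^^^^^^^^^^^^^^^^^^^^^^^^^^^^^^^^
cv2.error: OpenCV(4.12.0) /io/opencv/modules/calib3d/src/undistort.dispatch.cpp:347: error: (-215:Assertion failed) CV_IS_MAT(_src) && CV_IS_MAT(_dst) && (_src->rows == 1 || _src->cols == 1) && (_dst->rows == 1 || _dst->cols == 1) && _src->cols + _src->rows - 1 == _dst->rows + _dst->cols - 1 && (CV_MAT_TYPE(_src->type) == CV_32FC2 || CV_MAT_TYPE(_src->type) == CV_64FC2) && (CV_MAT_TYPE(_dst->type) == CV_32FC2 || CV_MAT_TYPE(_dst->type) == CV_64FC2) in function 'cvUndistortPointsInternal'
```

View pics/crop9.png

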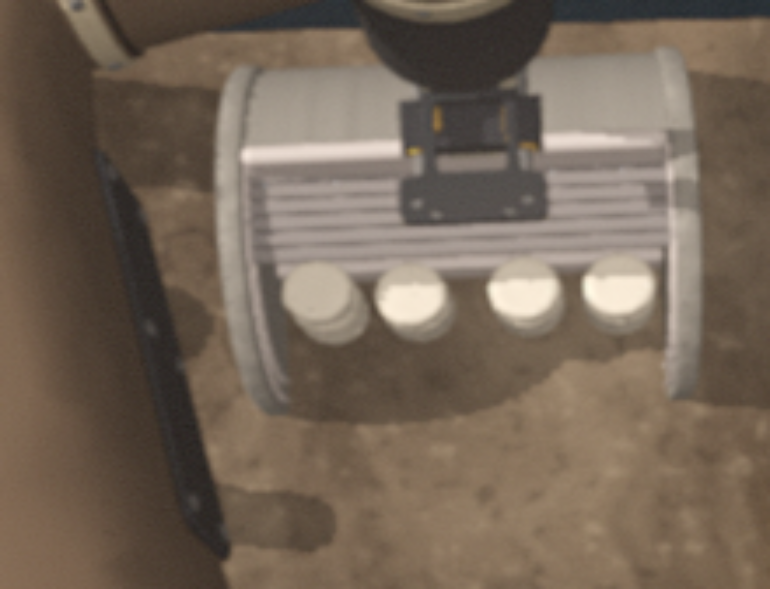

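```bash
python3 - <<'E'
from h import *
c=calibration("top")
G0[:]=[.668,.0187]
f=lambda L:np.array([[x/3.5+180-.36,y/3.1+100-.34] for x,y in L])
def toG(P):
    d=P[:,:2]-G0; co,s=np.cos(GA),np.sin(GA); return np.c_[co*d[:,0]+s*d[:,1],-s*d[:,0]+co*d[:,1]]
P=onz(c,f([(318,295),(413,297),(525,291),(618,290)]),.098); print(P.round(4).tolist()); print(toG(P).round(4).tolist())
# stray top0
for n in ("top","scene"):
    c=calibration(n); C=np.load(n+"_C.npy"); m=(np.hypot(C[...,0]-.457,C[...,1]-.275)<.04)&(C[...,2]>.088)
    v,u=np.nonzero(m); Q=onz(c,np.c_[u,v],.098); (cx,cy),rr=cv2.minEnclosingCircle(Q[:,:2].astype(np.float32)); print(n,cx,cy,rr, Q[:,:2].mean(0))
E
sed -i 's/^G0=.*;/G0=np.array([.668,.0187]);/' h.py
```

```text
[[0.6074, 0.1179, 0.098], [0.6042, 0.0542, 0.098], [0.607, -0.0207, 0.098], [0.6062, -0.0827, 0.098]]
[[-0.0582, 0.1006], [-0.0629, 0.037], [-0.062, -0.0379], [-0.0642, -0.0999]]
top 0.45782193541526794 0.2706913948059082 0.024164486676454544 [0.45825279 0.27123538]
scene 0.4530400037765503 0.2809683084487915 0.02821950428187847 [0.4533319  0.27849774]
```

Call:
servo_tool --grip '[0.45,0.2,0,-0.3,-0.5,-0.5,-0.5,-0.5,-0.5,-0.5]' --pt "-0.275 0.242 0.003" --pt "-0.275 0.242 0.003" --pt "-0.275 0.242 0.003" --pt "-0.275 0.242 0.003" --pt "-0.275 0.242 0.003" --pt "-0.275 0.242 0.003" --pt "-0.275 0.242 0.003" --pt "-0.275 0.242 0.003" --pt "-0.275 0.242 0.003" --pt "-0.275 0.242 0.003" --turn '[1.5708,1.5708,1.5708,1.5708,1.5708,1.5708,1.5708,1.5708,1.5708,1.5708]'

```text
time_s: 9.47
tcp_pos: [0.4468, 0.2746, 0.2247]
eef_rot: [179.9, 0.1, -155.9]
contact_force: [0.6, -0.1, 0.6]
gripper_width: 0.0656
```

```bash
python3 -c "
from nose import *
go([.458,.272,.16],-178.6)
"
```

```text
t 9.47 tcp [0.4468 0.2746 0.2247] rot [ 1.7994e+02  9.0000e-02 -1.5594e+02] F [ 0.59 -0.14  0.64] w 0.0656
shift [-0.009  -0.007   0.0647] n 0.066
turn rad 0.3955
```

Call:
servo_tool --grip '[-0.5,-0.5,-0.5,-0.5,-0.5,-0.5]' --pt "-0.009 -0.006 0.03" --pt "-0.009 -0.006 0.06" --pt "-0.009 -0.006 0.06" --pt "-0.009 -0.006 0.06" --pt "-0.009 -0.006 0.06" --pt "-0.009 -0.006 0.06" --turn '[0.1,0.2,0.3,0.32,0.32,0.32]'

```text
time_s: 9.97
tcp_pos: [0.4601, 0.271, 0.1653]
eef_rot: [179.9, 0.1, -173.9]
contact_force: [-0.0, 0.6, 0.5]
gripper_width: 0.0657
```

```bash
python3 -c "
from nose import *
go([.458,.272,.04],-178.6)
p,d=capture('wrist'); cv2.imwrite('pics/w10.png',p); np.save('w10_d.npy',d)
c=calibration('wrist'); C=cloud(c,d)
m=(C[...,2]>.09)&(C[...,2]<.105)&(np.hypot(C[...,0]-.458,C[...,1]-.272)<.04)
v,u=np.nonzero(m); Q=onz(c,np.c_[u,v],.098); print(len(Q),Q.min(0),Q.max(0))
"
```

```text
t 9.97 tcp [0.4601 0.271  0.1653] rot [ 1.7993e+02  1.0000e-01 -1.7389e+02] F [-0.01  0.61  0.53] w 0.0657
shift [0.0022 0.0011 0.1253] n 0.125
turn rad 0.0821
3244 [0.43294687 0.24869966 0.098     ] [0.47917847 0.2939557  0.098     ]
```

View pics/w10.png

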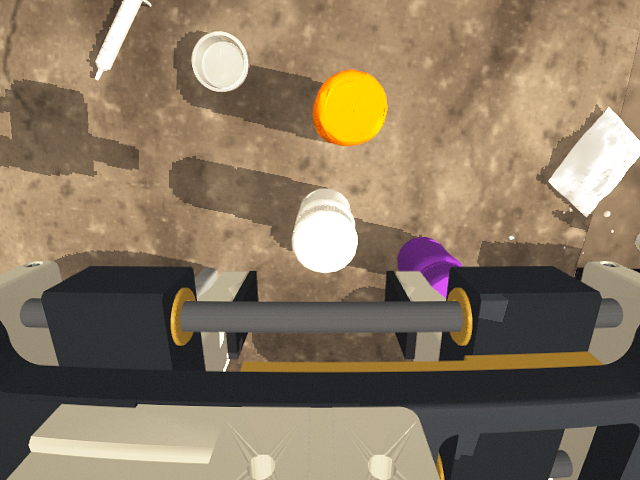

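```bash
python3 -c "
from nose import *
c=calibration('wrist'); img=cv2.imread('pics/w10.png')
print(onz(c,[[325,240],[293,240],[357,240],[325,208],[325,272]],.098).round(4).tolist())
go([.458,.272,.04],-178.6)
"
```

```text
[[0.4549, 0.2719, 0.098], [0.4573, 0.2495, 0.098], [0.4525, 0.2943, 0.098], [0.4322, 0.2694, 0.098], [0.4789, 0.2746, 0.098]]
t 10.02 tcp [0.4601 0.2709 0.1654] rot [ 1.7992e+02  1.0000e-01 -1.7392e+02] F [0.12 0.32 0.69] w 0.0655
shift [0.0022 0.0011 0.1254] n 0.125
turn rad 0.0817
```

Call:
servo_tool --grip '[-0.5,-0.5,-0.5,-0.5,-0.5,-0.5,-0.5]' --pt "0.003 0.0013 0.02" --pt "0.003 0.0013 0.045" --pt "0.003 0.0013 0.07" --pt "0.003 0.0013 0.095" --pt "0.003 0.0013 0.115" --pt "0.003 0.0013 0.125" --pt "0.003 0.0013 0.125" --turn '[0.0817,0.0817,0.0817,0.0817,0.0817,0.0817,0.0817]'

```text
time_s: 10.6
tcp_pos: [0.4557, 0.2706, 0.0379]
eef_rot: [-179.9, -0.1, -178.7]
contact_force: [-0.4, -0.9, -0.6]
gripper_width: 0.0653
```

Call:
servo_tool --grip '[1,1,1,1,1,1]' --pt "0 0 0" --pt "0 0 0" --pt "0 0 0" --pt "0 0 0" --pt "0 0 0" --pt "0 0 0" --turn '[0,0,0,0,0,0]' --newtons 15

```text
time_s: 11.1
tcp_pos: [0.4571, 0.2722, 0.0407]
eef_rot: [179.9, 0.1, -178.7]
contact_force: [-0.9, 0.1, 8.4]
gripper_width: 0.049
```

Call:
servo_tool --grip '[1,1,1,1,1]' --pt "0 0 -0.005" --pt "0 0 -0.015" --pt "0 0 -0.03" --pt "0 0 -0.03" --pt "0 0 -0.03" --turn '[0,0,0,0,0]'

```text
time_s: 11.52
tcp_pos: [0.4566, 0.2718, 0.0704]
eef_rot: [179.9, 0.1, -178.8]
contact_force: [-0.1, -1.3, -1.8]
gripper_width: 0.0489
```

```bash
python3 -c "
from nose import *
T=g2w(-.2,0); print(T); go([T[0],T[1],.07],-178.6)
p,d=capture('wrist'); cv2.imwrite('pics/w11.png',p)
p,d=capture('scene'); cv2.imwrite('pics/s11.png',cv2.resize(p[150:400,150:450],None,fx=2.5,fy=2.4))
c=calibration('top');print(onz(c,[[256,312]],0.01))
"
```

```text
[0.4680597  0.01381356]
t 11.52 tcp [0.4566 0.2718 0.0704] rot [ 1.7990e+02  7.0000e-02 -1.7875e+02] F [-0.12 -1.27 -1.75] w 0.0489
shift [-0.0059 -0.2582 -0.    ] n 0.258
turn rad -0.0027
[[0.33043701 0.16926474 0.01      ]]
```

View pics/s11.png

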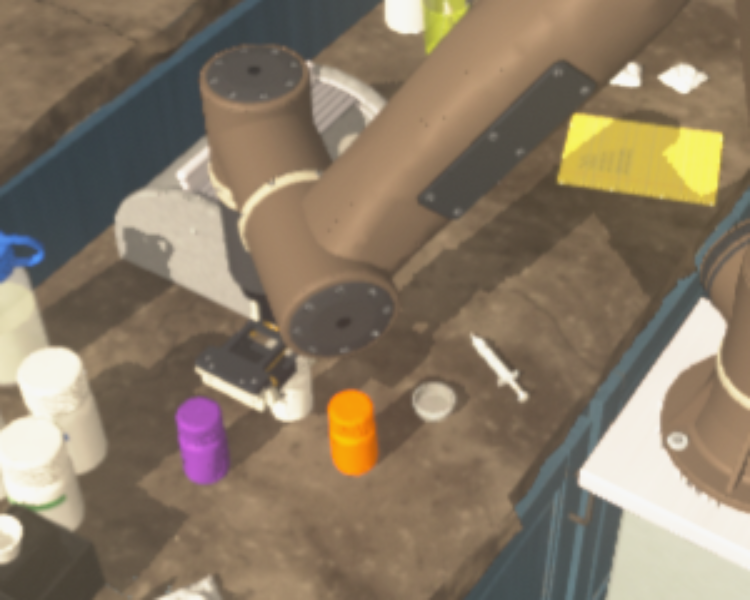

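View pics/w11.png

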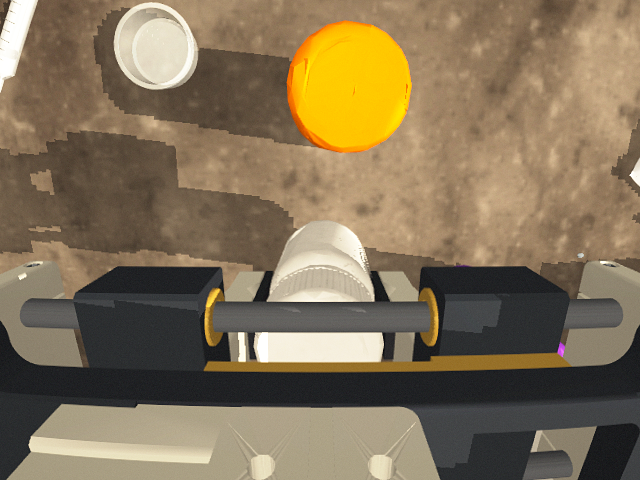

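Call:
servo_tool --grip '[1,1,1,1,1,1,1,1,1,1]' --pt "-0.002 -0.02 0" --pt "-0.004 -0.05 0" --pt "-0.006 -0.085 0" --pt "-0.006 -0.12 0" --pt "-0.006 -0.155 0" --pt "-0.006 -0.19 0" --pt "-0.006 -0.22 0" --pt "-0.006 -0.245 0" --pt "-0.006 -0.258 0" --pt "-0.006 -0.258 0" --turn '[0,0,0,0,0,0,0,0,0,0]'

```text
time_s: 12.45
tcp_pos: [0.4667, 0.011, 0.0686]
eef_rot: [-180.0, -0.1, -178.9]
contact_force: [-0.2, 0.6, -0.8]
gripper_width: 0.049
```

```bash
python3 -c "
from nose import *
T=g2w(-.112,0); print(T); go([T[0],T[1],.041],-178.6)
"
```

```text
[0.55603343 0.0159636 ]
t 12.45 tcp [0.4667 0.011  0.0686] rot [-1.7996e+02 -1.2000e-01 -1.7892e+02] F [-0.17  0.58 -0.83] w 0.049
shift [-0.0895  0.0033  0.0274] n 0.094
turn rad -0.0055
```

Call:
servo_tool --grip '[1,1,1,1,1,1,1,1,1,1]' --pt "-0.01 0.003 0" --pt "-0.03 0.003 0" --pt "-0.05 0.003 0" --pt "-0.07 0.003 0.005" --pt "-0.085 0.003 0.012" --pt "-0.0895 0.003 0.02" --pt "-0.0895 0.003 0.026" --pt "-0.0895 0.003 0.028" --pt "-0.0895 0.003 0.028" --pt "-0.0895 0.003 0.028" --turn '[0,0,0,0,0,0,0,0,0,0]'

```text
time_s: 13.28
tcp_pos: [0.5562, 0.0187, 0.041]
eef_rot: [-180.0, -0.1, -178.7]
contact_force: [-0.5, -0.2, -1.7]
gripper_width: 0.049
```

```bash
python3 -c "
from nose import *
T=g2w(-.112,0); print(T); go([T[0],T[1],.0405],-178.6)
p,d=capture('top'); cv2.imwrite('pics/t12.png',cv2.resize(p[100:290,180:400],None,fx=3.5,fy=3.1))
"
```

```text
[0.55603343 0.0159636 ]
t 13.28 tcp [0.5562 0.0187 0.041 ] rot [-1.7999e+02 -6.0000e-02 -1.7873e+02] F [-0.53 -0.23 -1.69] w 0.049
shift [ 0.0003 -0.0028  0.0005] n 0.003
turn rad -0.0023
```

View pics/t12.png

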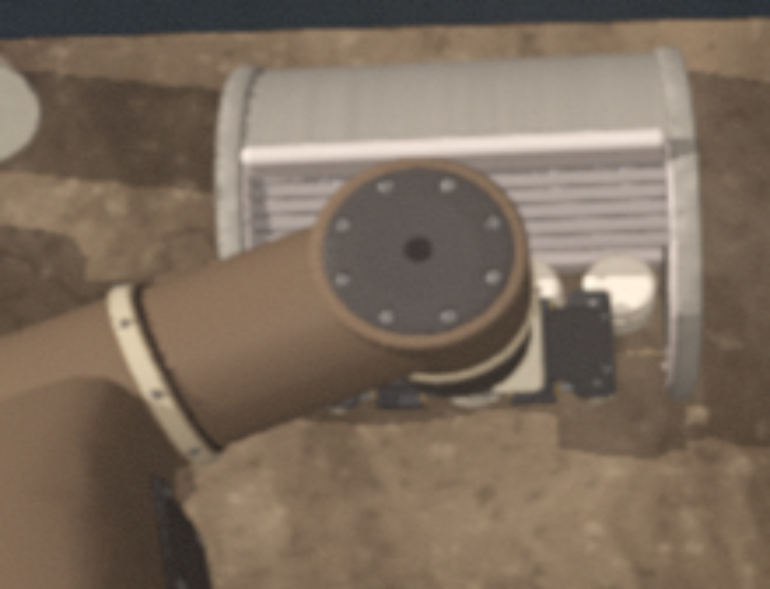

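Call:
servo_tool --grip '[1,1,1,0,-0.5,-0.5,-0.5,-0.5,-0.5]' --pt "0 -0.003 0" --pt "0 -0.003 0.001" --pt "0 -0.003 0.001" --pt "0 -0.003 0.001" --pt "0 -0.003 0.001" --pt "0 -0.003 0.001" --pt "0 -0.003 0.001" --pt "0 -0.003 0.001" --pt "0.003 -0.003 0.001" --turn '[0,0,0,0,0,0,0,0,0]'

```text
time_s: 14.08
tcp_pos: [0.5547, 0.0155, 0.0403]
eef_rot: [180.0, 0.0, -178.7]
contact_force: [0.4, -0.6, 0.6]
gripper_width: 0.0652
```

Call:
servo_tool --grip '[-0.5,-0.5,-0.5,-0.5,-0.5,-0.5,-0.5,0.2,0.6,0.64]' --pt "0.006 0 0" --pt "0.014 0 0" --pt "0.024 0 0" --pt "0.036 0 0" --pt "0.048 0 0" --pt "0.058 0 0" --pt "0.062 0 0" --pt "0.062 0 0" --pt "0.062 0 0" --pt "0.062 0 0" --turn '[0,0,0,0,0,0,0,0,0,0]'

```text
time_s: 14.92
tcp_pos: [0.493, 0.0143, 0.0405]
eef_rot: [180.0, 0.0, -178.7]
contact_force: [0.8, 0.1, -1.3]
gripper_width: 0.051
```

```bash
python3 -c "
from nose import *
T=g2w(-.15,0); print(T); go([T[0],T[1],.038],-178.6)
for n in ('top','scene','wrist'):
    p,d=capture(n); np.save(n+'13_d.npy',d); cv2.imwrite(f'pics/{n}13.png',p)
"
```

```text
[0.51804478 0.01503517]
t 14.92 tcp [0.493  0.0143 0.0405] rot [ 1.7999e+02  4.0000e-02 -1.7874e+02] F [ 0.85  0.14 -1.35] w 0.051
shift [-0.0251  0.0002  0.0025] n 0.025
turn rad -0.0024
```

View pics/wrist13.png

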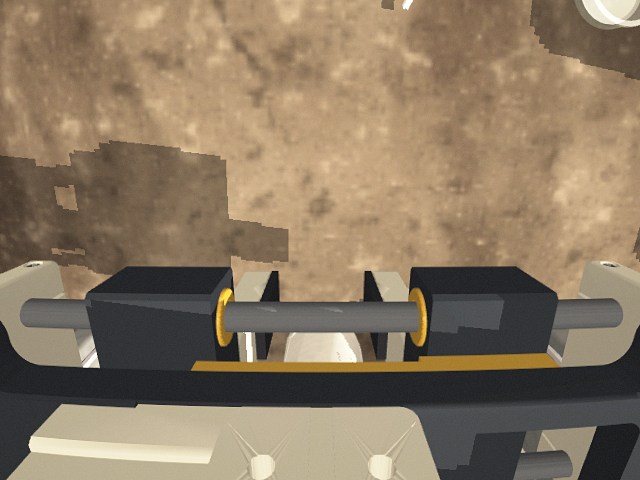

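View pics/top13.png

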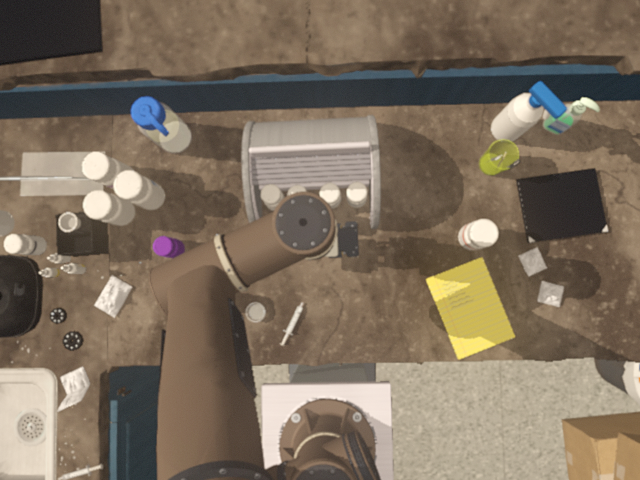

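```bash
cd pics; python3 -c "
import cv2
i=cv2.imread('scene13.png')[150:320,150:370]; cv2.imwrite('s13.png',cv2.resize(i,None,fx=3.5,fy=3.5))"
```

```text
(no output)
```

View pics/s13.png

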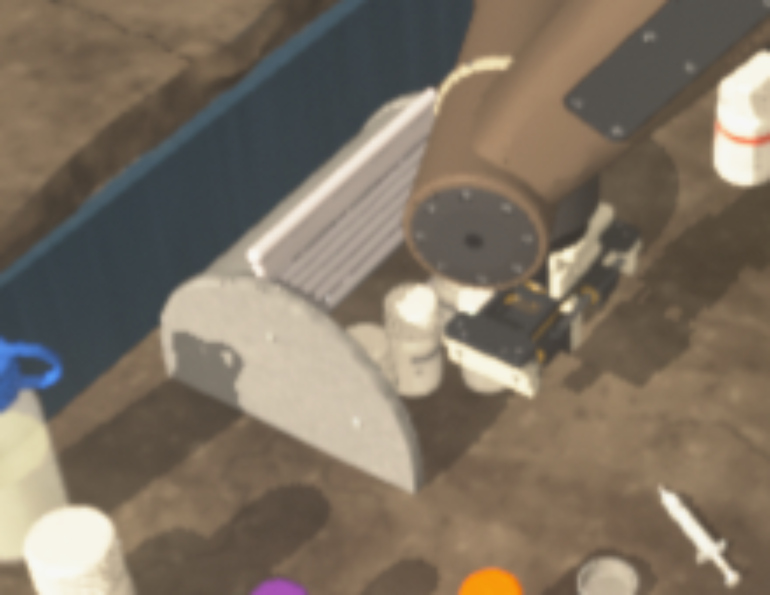

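Call:
servo_tool --grip '[0.64,0.64,0.64,0.64,0.64,0.64,0.64,0.64,0.64,0.64]' --pt "0 0 0.002" --pt "0 0 0.002" --pt "0 0 0.002" --pt "-0.008 0 0.002" --pt "-0.016 0 0.002" --pt "-0.024 0 0.002" --pt "-0.03 0 0.002" --pt "-0.034 0 0.002" --pt "-0.038 0 0.002" --pt "-0.042 0 0.002" --turn '[0,0,0,0,0,0,0,0,0,0]' --newtons 30

```text
time_s: 15.9
tcp_pos: [0.5345, 0.0149, 0.0381]
eef_rot: [-180.0, -0.0, -178.8]
contact_force: [-1.4, -0.4, -0.4]
gripper_width: 0.0156
```

Call:
servo_tool --grip '[0.64,0.64,0.64,0.64,0.64,0.64,0.64]' --pt "-0.003 0 0" --pt "-0.006 0 0" --pt "-0.009 0 0" --pt "-0.012 0 0" --pt "-0.015 0 0" --pt "-0.018 0 0" --pt "-0.02 0 0" --turn '[0,0,0,0,0,0,0]'

```text
time_s: 16.48
tcp_pos: [0.5542, 0.0153, 0.0382]
eef_rot: [-180.0, -0.0, -178.8]
contact_force: [-1.6, 0.4, 1.1]
gripper_width: 0.0161
```

```bash
python3 -c "
from nose import *
T=g2w(-.0902,0); print(T); go([T[0],T[1],.038],-178.6)
for n in ('scene',):
    p,d=capture(n); np.save(n+'14_d.npy',d); cv2.imwrite(f'pics/s14.png',cv2.resize(p[150:320,150:370],None,fx=3.5,fy=3.5))
"
```

```text
[0.57782693 0.01649622]
t 16.48 tcp [0.5542 0.0153 0.0382] rot [-1.7999e+02 -5.0000e-02 -1.7876e+02] F [-1.57  0.36  1.15] w 0.0161
shift [-0.0236  0.0007  0.0001] n 0.024
turn rad -0.0028
```

View pics/s14.png

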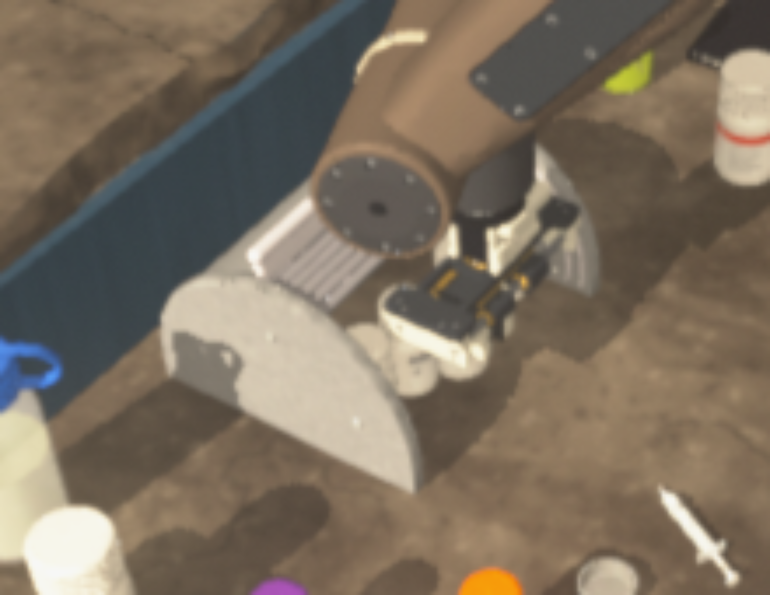

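Call:
servo_tool --grip '[0.64,0.64,0.64,0.64,0.64,0.64]' --pt "-0.002 0 0" --pt "-0.004 0 0" --pt "-0.006 0 0" --pt "-0.008 0 0" --pt "-0.01 0 0" --pt "-0.012 0 0" --turn '[0,0,0,0,0,0]'

```text
time_s: 17.03
tcp_pos: [0.5666, 0.0157, 0.0383]
eef_rot: [180.0, 0.0, -178.8]
contact_force: [-1.7, -1.0, 0.2]
gripper_width: 0.0153
```

Call:
servo_tool --grip '[0.64,0.64,0.64,0.64,0.64]' --pt "-0.002 0 0" --pt "-0.004 0 0" --pt "-0.006 0 0" --pt "-0.008 0 0" --pt "-0.008 0 0" --turn '[0,0,0,0,0]'

```text
time_s: 17.45
tcp_pos: [0.5749, 0.0159, 0.0384]
eef_rot: [180.0, 0.0, -178.7]
contact_force: [-1.1, -0.2, -0.5]
gripper_width: 0.0155
```

```bash
python3 -c "
from nose import *
T=g2w(-.0902,0); go([T[0],T[1],.038],-178.6)
for n in ('scene',):
    p,d=capture(n); np.save(n+'15_d.npy',d); cv2.imwrite(f'pics/s15.png',cv2.resize(p[150:320,150:370],None,fx=3.5,fy=3.5))
"
```

```text
t 17.45 tcp [0.5749 0.0159 0.0384] rot [ 1.8000e+02  3.0000e-02 -1.7875e+02] F [-1.09 -0.22 -0.47] w 0.0155
shift [-0.0029  0.0005  0.0004] n 0.003
turn rad -0.0026
```

View pics/s15.png

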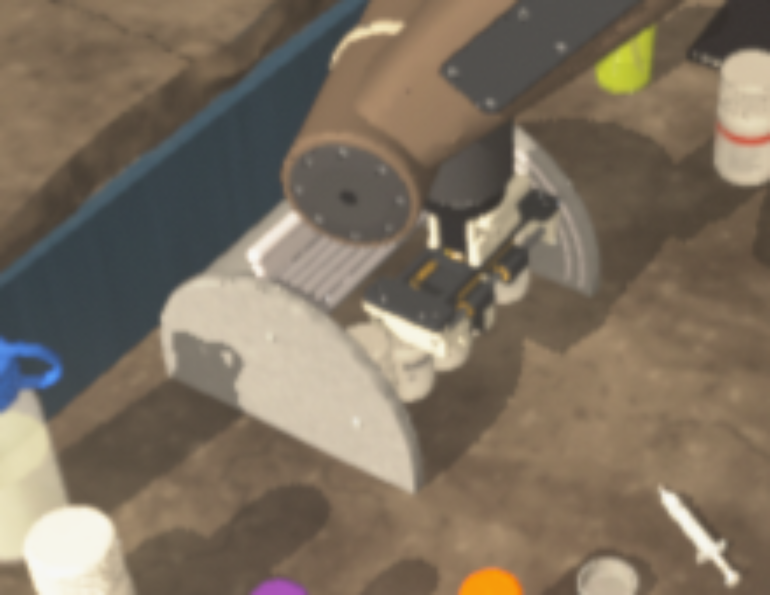

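Call:
servo_tool --grip '[0.64,0.64,0.64]' --pt "-0.0015 0 0" --pt "-0.003 0 0" --pt "-0.003 0 0" --turn '[0,0,0]'

```text
time_s: 17.75
tcp_pos: [0.5776, 0.016, 0.0384]
eef_rot: [-180.0, 0.0, -178.7]
contact_force: [-0.8, -0.5, 0.0]
gripper_width: 0.0158
```

Call:
servo_tool --grip '[0.64,0.64,0.64]' --pt "-0.001 0 0" --pt "-0.002 0 0" --pt "-0.002 0 0" --turn '[0,0,0]'

```text
time_s: 18.0
tcp_pos: [0.5796, 0.016, 0.0384]
eef_rot: [180.0, 0.0, -178.8]
contact_force: [0.4, 0.1, 0.2]
gripper_width: 0.0157
```

Call:
servo_tool --grip '[0.64,0.64,0.64,0.64,0.64,0.64,0.64,0.64]' --pt "0.01 0 0" --pt "0.03 0 0" --pt "0.06 0 0" --pt "0.09 0 0" --pt "0.12 0 0" --pt "0.15 0 -0.01" --pt "0.15 0 -0.02" --pt "0.15 0 -0.02" --turn '[0,0,0,0,0,0,0,0]'

```text
time_s: 18.67
tcp_pos: [0.4285, 0.0128, 0.0599]
eef_rot: [179.9, 0.2, -178.7]
contact_force: [0.4, 0.7, 0.3]
gripper_width: 0.0158
```

```bash
python3 -c "
from nose import *
st()
p,d=capture('top'); np.save('top16_d.npy',d); cv2.imwrite('pics/t16.png',cv2.resize(p[100:290,220:400],None,fx=4,fy=3.1))
p,d=capture('scene'); cv2.imwrite(f'pics/s16.png',cv2.resize(p[150:320,150:370],None,fx=3.5,fy=3.5))
"
```

```text
t 18.67 tcp [0.4285 0.0128 0.0599] rot [ 1.7993e+02  1.6000e-01 -1.7868e+02] F [0.37 0.68 0.34] w 0.0158
```

View pics/t16.png

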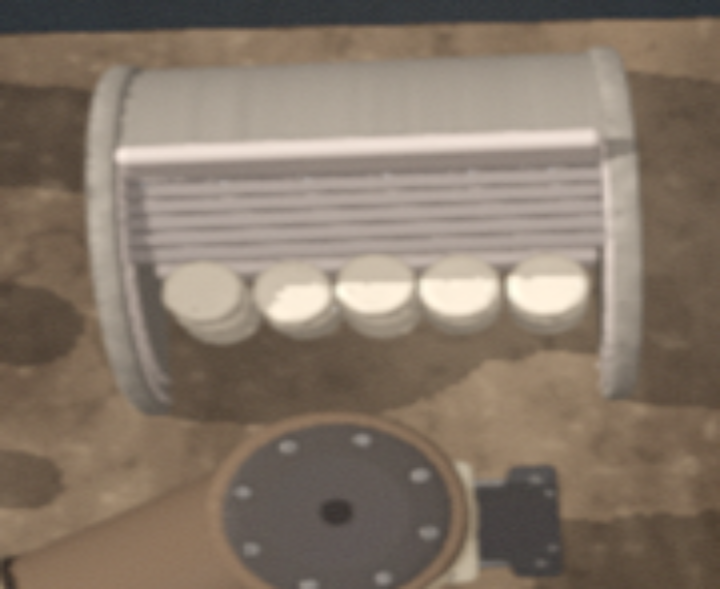

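View pics/s16.png

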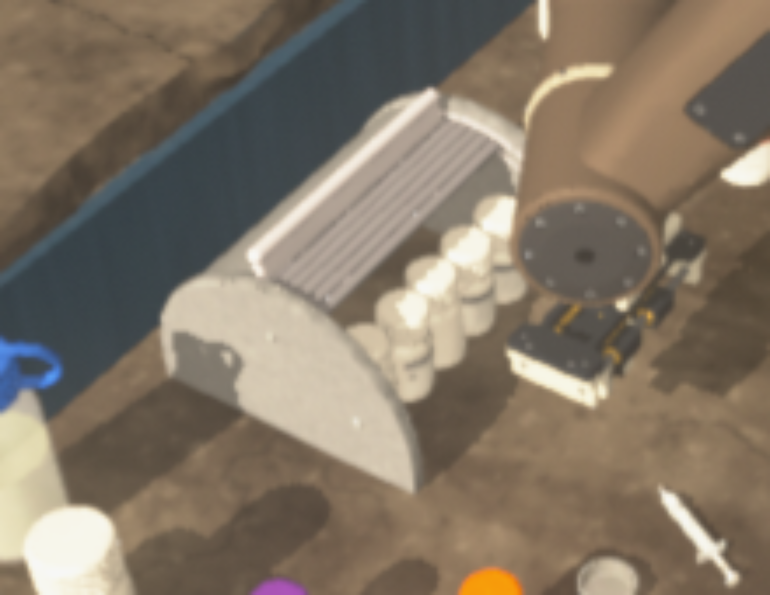

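Run:
```python
from h import *
c=calibration("top"); d=np.load("top16_d.npy"); C=cloud(c,d)
def toG(P):
    q=P[...,:2]-G0; co,s=np.cos(GA),np.sin(GA); return np.stack([co*q[...,0]+s*q[...,1],-s*q[...,0]+co*q[...,1]],-1)
g=toG(C)
for n,y in zip("abscd",(.1006,.05,0,-.05,-.0999)):
    m=(abs(g[...,1]-y)<.024)&(abs(g[...,0]+.06)<.035)&(C[...,2]>.090)&(C[...,2]<.108)
    v,u=np.nonzero(m); Q=toG(onz(c,np.c_[u,v],.098)); 
    print(n,len(Q),"x",Q[:,0].min().round(4),Q[:,0].max().round(4),"y",Q[:,1].min().round(4),Q[:,1].max().round(4),"px",u.mean().round(1),v.mean().round(1))
f=lambda L:np.array([[x/4+220-.375,y/3.1+100-.34] for x,y in L])
print(toG(onz(c,f([(203,294),(295,299),(375,287),(459,288),(548,287)]),.098)).round(4).tolist())
```

```text
a 307 x -0.0775 -0.032 y 0.0802 0.1231 px 269.9 193.2
b 313 x -0.0804 -0.0348 y 0.0264 0.0714 px 292.4 193.4
s 307 x -0.0759 -0.0323 y -0.0229 0.022 px 313.2 190.9
c 319 x -0.0804 -0.0348 y -0.0719 -0.027 px 334.3 191.5
d 317 x -0.0827 -0.0353 y -0.1233 -0.0783 px 356.4 191.0
[[-0.0574, 0.1009], [-0.0639, 0.0471], [-0.0571, -0.0001], [-0.0602, -0.0491], [-0.062, -0.1009]]
```

Call:
servo_tool --grip '[1,1,1,1,1,1,1,1,1,1]' --pt "0 0 -0.04" --pt "0 0 -0.08" --pt "0 0 -0.12" --pt "0 0 -0.16" --pt "-0.03 0 -0.18" --pt "-0.07 0 -0.18" --pt "-0.11 0 -0.18" --pt "-0.15 0 -0.18" --pt "-0.19 0 -0.18" --pt "-0.23 0 -0.18" --turn '[0,0,0,0,0,0,0,0,0,0]' --newtons 20

```text
time_s: 19.6
tcp_pos: [0.6618, 0.0174, 0.2366]
eef_rot: [-180.0, -0.1, -178.8]
contact_force: [0.3, 0.3, 1.6]
gripper_width: 0.0005
```

```bash
python3 -c "
from nose import *
T=g2w(.065,0); go([T[0],T[1],.24],-178.6)
"
```

```text
t 19.6 tcp [0.6618 0.0174 0.2366] rot [-1.7999e+02 -6.0000e-02 -1.7879e+02] F [0.31 0.26 1.63] w 0.0005
shift [-0.0713  0.0014 -0.0035] n 0.071
turn rad -0.0033
```

Call:
servo_tool --grip '[1,1,1,1,1,1,1,1,1,1]' --pt "-0.03 0.001 0" --pt "-0.06 0.001 0" --pt "-0.071 0.001 0" --pt "-0.071 0.001 0.015" --pt "-0.071 0.001 0.03" --pt "-0.071 0.001 0.045" --pt "-0.071 0.001 0.06" --pt "-0.071 0.001 0.07" --pt "-0.071 0.001 0.07" --pt "-0.071 0.001 0.07" --turn '[0,0,0,0,0,0,0,0,0,0]'

```text
time_s: 20.43
tcp_pos: [0.7303, 0.02, 0.1671]
eef_rot: [-180.0, -0.1, -178.8]
contact_force: [-0.1, 0.3, 1.0]
gripper_width: 0.0005
```

```bash
python3 -c "
from nose import *
T=g2w(.02,0); go([T[0],T[1],.166],-178.6)
"
```

```text
t 20.43 tcp [0.7303 0.02   0.1671] rot [-1.7996e+02 -1.0000e-01 -1.7876e+02] F [-0.1   0.28  1.03] w 0.0005
shift [0.0423 0.0001 0.0012] n 0.042
turn rad -0.0029
```

Call:
servo_tool --grip '[1,1,1,1,1,1,1,1,1,1]' --pt "0.008 0 0.0" --pt "0.015 0 0" --pt "0.022 0 0" --pt "0.029 0 0" --pt "0.036 0 0" --pt "0.043 0 0" --pt "0.05 0 0" --pt "0.057 0 0" --pt "0.064 0 0" --pt "0.064 0 0" --turn '[0,0,0,0,0,0,0,0,0,0]'

```text
time_s: 21.27
tcp_pos: [0.6667, 0.0191, 0.1711]
eef_rot: [179.9, 0.3, -178.7]
contact_force: [2.3, -0.4, 2.5]
gripper_width: 0.0002
```

```bash
python3 -c "
from nose import *
st()
p,d=capture('scene'); cv2.imwrite(f'pics/s17.png',cv2.resize(p[150:320,150:370],None,fx=3.5,fy=3.5))
"
```

```text
t 21.27 tcp [0.6667 0.0191 0.1711] rot [ 179.94    0.31 -178.72] F [ 2.31 -0.45  2.5 ] w 0.0002
```

View pics/s17.png

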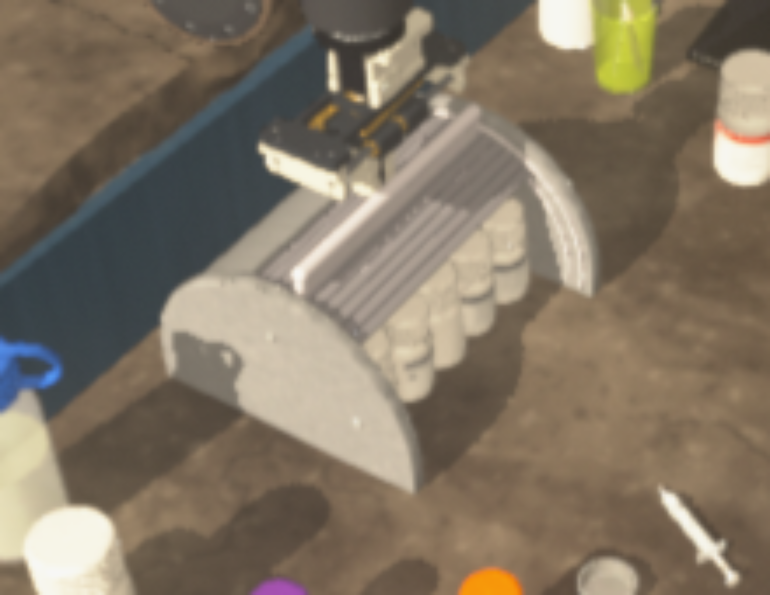

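Call:
servo_tool --grip '[1,1,1,1,1,1,1,1,1,1]' --pt "0.007 0 0" --pt "0.014 0 0" --pt "0.021 0 0.002" --pt "0.028 0 0.004" --pt "0.035 0 0.006" --pt "0.042 0 0.008" --pt "0.049 0 0.01" --pt "0.0575 0 0.013" --pt "0.065 0 0.017" --pt "0.072 0 0.021" --turn '[0,0,0,0,0,0,0,0,0,0]'

```text
time_s: 22.15
tcp_pos: [0.5936, 0.0174, 0.1465]
eef_rot: [180.0, -0.0, -178.8]
contact_force: [6.2, 0.6, -2.0]
gripper_width: 0.0004
```

```bash
python3 -c "
from nose import *
nose('w18')
p,d=capture('scene'); cv2.imwrite(f'pics/s18.png',cv2.resize(p[150:320,150:370],None,fx=3.5,fy=3.5)); st()
"
```

```text
120 top [0.49   0.2994 0.0022] x span 0.4891 0.505
180 top [ 0.5477 -0.1277  0.0916] x span 0.5408 0.5481
240 top [0.57   0.1634 0.1314] x span 0.57 0.5781
t 22.25 tcp [0.5919 0.0171 0.146 ] rot [-179.99   -0.2  -178.77] F [ 0.14  0.4  -0.43] w 0.0004
```

View pics/s18.png

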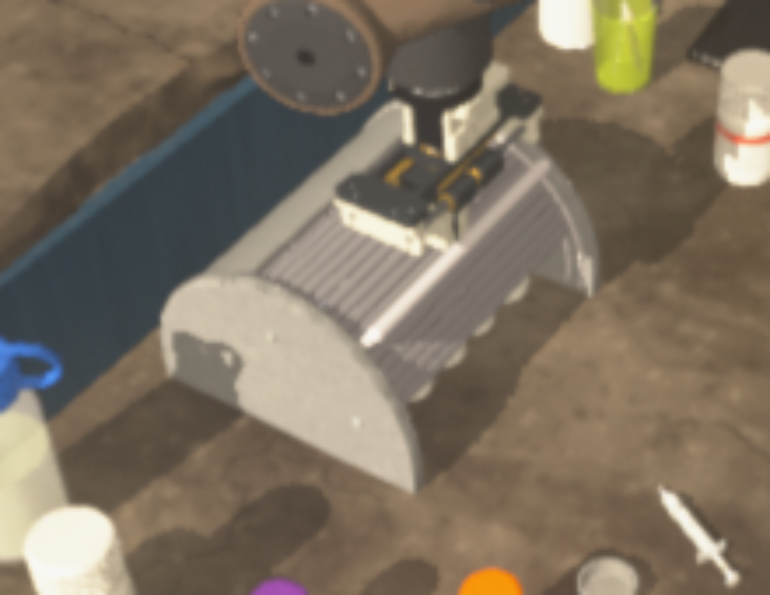

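View pics/w18.png

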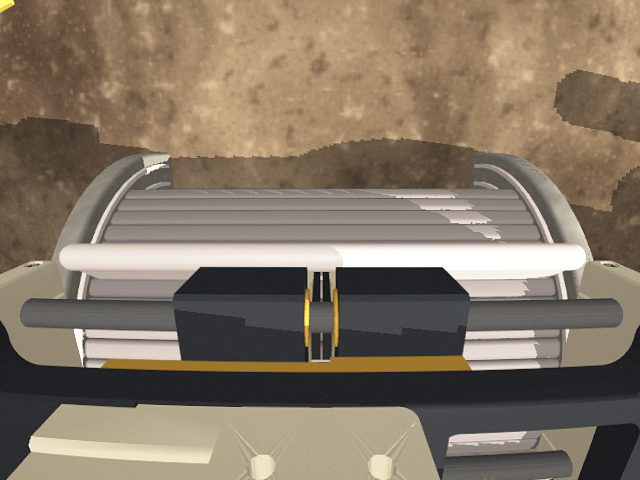

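Call:
servo_tool --grip '[1,1,1,1,1,1,1,1,1,1]' --pt "0.0065 0 0.006" --pt "0.0133 0 0.0127" --pt "0.019 0 0.016" --pt "0.0245 0 0.0195" --pt "0.03 0 0.0223" --pt "0.0355 0 0.0252" --pt "0.04 0 0.03" --pt "0.0445 0 0.036" --pt "0.0475 0 0.042" --pt "0.0505 0 0.0473" --turn '[0,0,0,0,0,0,0,0,0,0]'

```text
time_s: 23.08
tcp_pos: [0.5425, 0.0161, 0.0991]
eef_rot: [-180.0, -0.1, -178.8]
contact_force: [0.9, 0.6, 3.3]
gripper_width: 0.0002
```

```bash
python3 -c "
from nose import *
p,d=capture('wrist'); cv2.imwrite('pics/w19.png',p)
p,d=capture('scene'); cv2.imwrite(f'pics/s19.png',cv2.resize(p[150:320,150:370],None,fx=3.5,fy=3.5)); T=g2w(-.131,0); go([T[0],T[1],.086])
"
```

```text
t 23.18 tcp [0.5418 0.0158 0.0985] rot [-179.96   -0.2  -178.77] F [-0.02 -0.49 -0.59] w 0.0003
shift [ 0.0048 -0.0002  0.0125] n 0.013
```

View pics/s19.png

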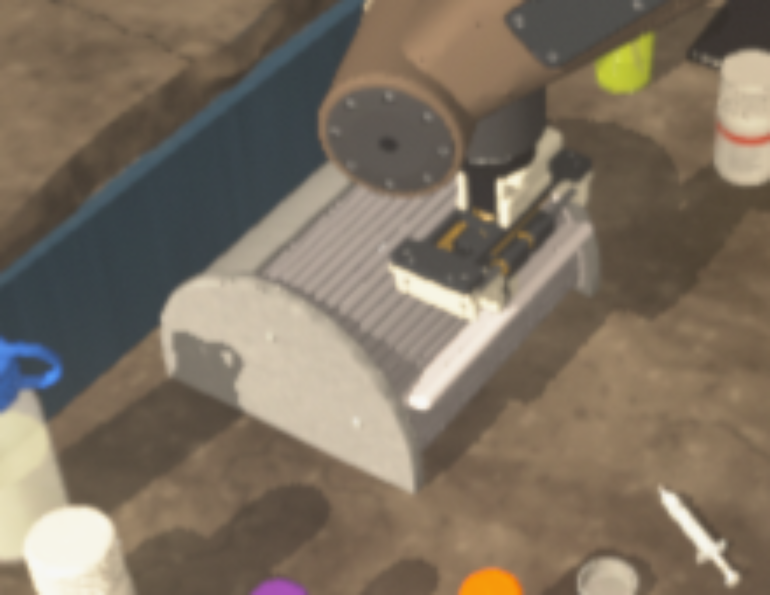

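View pics/w19.png

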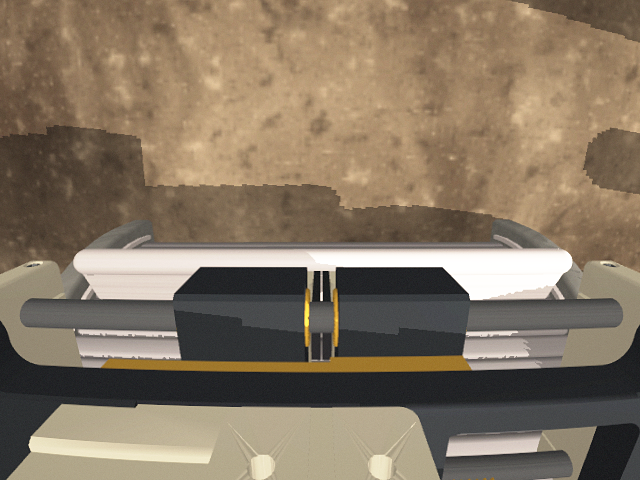

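Good progress; press the last few degrees.

Call:
servo_tool --grip '[1,1,1,1,1,1,1]' --pt "0.002 0 0.003" --pt "0.003 0 0.006" --pt "0.005 0 0.009" --pt "0.006 0 0.011" --pt "0.006 0 0.013" --pt "0.006 0 0.014" --pt "0.006 0 0.014" --turn '[0,0,0,0,0,0,0]'

```text
time_s: 23.77
tcp_pos: [0.5377, 0.016, 0.086]
eef_rot: [-180.0, -0.0, -178.8]
contact_force: [-0.0, -0.7, 1.9]
gripper_width: 0.0004
```

Call:
servo_tool --grip '[1,1,1,1]' --pt "0 0 0.001" --pt "0 0 0.002" --pt "0 0 0.003" --pt "0 0 0.003" --turn '[0,0,0,0]'

```text
time_s: 24.1
tcp_pos: [0.5395, 0.0164, 0.0839]
eef_rot: [180.0, 0.2, -178.7]
contact_force: [0.8, -1.3, 5.0]
gripper_width: 0.0007
```

Call:
servo_tool --grip '[1,1,1,1,1]' --pt "0 0 0.0015" --pt "0 0 0.003" --pt "0 0 0.0045" --pt "0 0 0.0045" --pt "0 0 0.0045" --turn '[0,0,0,0,0]'

```text
time_s: 24.52
tcp_pos: [0.541, 0.0165, 0.0819]
eef_rot: [180.0, 0.4, -178.6]
contact_force: [-2.9, -2.3, 22.6]
gripper_width: 0.0006
```

Firm stop (22 N, no more travel). Back off and check.

Call:
servo_tool --grip '[1,1,1,1,1,1,1,1]' --pt "0.002 0 -0.005" --pt "0.004 0 -0.015" --pt "0.01 0 -0.04" --pt "0.02 0 -0.08" --pt "0.03 0 -0.11" --pt "0.03 0 -0.11" --pt "0.03 0 -0.11" --pt "0.03 0 -0.11" --turn '[0,0,0,0,0,0,0,0]'

```text
time_s: 25.18
tcp_pos: [0.507, 0.0154, 0.1884]
eef_rot: [180.0, -0.0, -178.8]
contact_force: [-0.2, -0.2, 0.1]
gripper_width: 0.0004
```

Run:
```python
from nose import *
st()
c=calibration("wrist"); p,d=capture("wrist"); cv2.imwrite("pics/w20.png",p); C=cloud(c,d)
for col in (120,200,440,520):
    L=C[:,col]; m=(L[:,0]>.5)&(L[:,0]<.56)&(L[:,2]>.06)&(L[:,2]<.13)
    L=L[m]
    if len(L): i=np.argmin(L[:,0]); q=L[L[:,0]<L[:,0].min()+.014]; print(col,"front",L[i].round(4),"top of nose",q[np.argmax(q[:,2])].round(4))
for n in ('top','scene'):
    p,d=capture(n); cv2.imwrite(f'pics/{n}20.png',p); np.save(n+'20_d.npy',d)
```

```text
t 25.18 tcp [0.507  0.0154 0.1884] rot [ 1.7997e+02 -3.0000e-02 -1.7877e+02] F [-0.15 -0.24  0.08] w 0.0004
200 front [ 0.5222 -0.088   0.0784] top of nose [ 0.5272 -0.0853  0.0872]
440 front [0.5174 0.1151 0.0785] top of nose [0.5254 0.1133 0.0866]
```

View pics/w20.png

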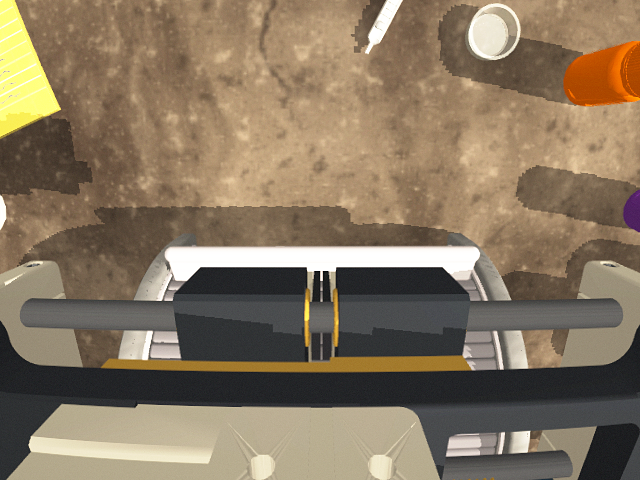

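View pics/scene20.png

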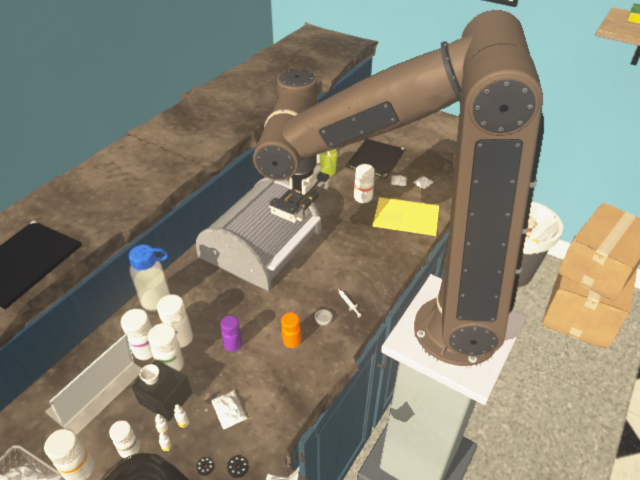

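Run:
```python
from h import *
st(); print(order.close_job()); st()
```

```text
t 25.33 tcp [0.5071 0.0152 0.1873] rot [-1.7996e+02 -1.5000e-01 -1.7876e+02] F [-1.23 -0.71 -0.58] w 0.0004
the job is handed in; nothing more can be done
None
the job is handed in; nothing more can be done
```

The job is handed in at about 25 s, with the cover shut and the white jar standing in the middle of the row; no verdict was reported.

1. **Opening:** I gripped the ledge's round nose and lifted it. I then straddled the nose with the fingers and pushed it back to the upper stop. The grip slid up toward the top of the nose during the lift, and the wrist force reached about 26 N.
2. **Placing:** I carried the jar to just in front of the gap, let go, and pushed it home low down with the fingertips. The push forces stayed at 2 N or less, so I did not feel it wedge or touch the rail. I relied on the camera for its final position.
3. **Shutting:** I pushed the ledge forward and then down to a firm stop, at about 22 N.

**Last checks**
- **Row, viewed before shutting:** all five jars were upright in one line, with centres at garage x of about -54 to -59 mm. The placed jar was at y of about 0 mm and its neighbours at about +49 and -49 mm. One reading by eye put the second jar at x = -64 mm against -58 mm from depth; both are inside the limit.
- **Cover, after shutting:** the nose top is 87 mm up, which puts the ledge about 20 degrees above level, the shut position.
- **Surroundings:** in the last pictures the bigger jar and the dish looked unmoved. The beaker was partly hidden by the arm then, but looked in place in the pictures before that.
- **Robot:** clear of everything, with about 1 N of sensor noise.

I could not look at the jars again after the cover was shut.

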